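# Put the wheel tools away on the carport ledge

### The arm

A 7-joint arm with a two-finger parallel gripper is mounted at the origin on the work surface. World frame = base frame: x ahead of the robot, y to its left, z up, the work surface at z = 0. Lengths are in m, angles in rad, forces in N, time in s.
With the tool pointing down it reaches from about 0.4 to 0.85 m from the base axis. Payload 6.9 kg.
Tool frame: the origin (TCP) lies between the finger pads; the fingertips stand 11 mm ahead of it and the grasp point (between the pads) lies 8 mm behind it; z points along the fingers, y is the line along which they close (so a half turn about z gives the same grasp; the last joint's range is limited). The gripper opens to 85 mm and grips with 20 to 120 N. Pads are 22 mm wide; open, the fingers measure 114 mm over their backs; the gripper's body (76 mm by 85 mm) begins 54 mm behind the grasp point. The pads swing forward as they close: fully open they stand 13 mm farther back than shut.
Start: joints at [1.417, 0.507, -0.238, 1.5, 0.126, 1.149, -0.155], TCP at [0.16, -0.604, 0.242] pointing down, gripper open.
Joint ranges: [-3.08, 3.08], [-0.24, 2.05], [-1.43, 1.35], [0, 2.5], [-1.52, 4.66], [0.17, 1.96], [-2.89, 2.89]. Speed limits (rad/s): [2.39, 2.39, 3.14, 3.14, 3.14, 3.14, 3.14].

### API

Orientations are given as [roll, pitch, yaw] about the fixed x, y, z axes, in that order (R = Rz(yaw) Ry(pitch) Rx(roll)).
In Python, from cell import status, optics, order gives the robot as it stands.
- The arm moves only by the shell command python3 -m inch 'ROWS' [FORCE]. ROWS is JSON, a list of rows, each a list of 3 entries, a list of its own where there are three numbers: the turn, a rotation vector about the tool's x, y, z normalised to -1 to 1, where 1 is 1.5 rad, then the shift along the tool's x, y, z normalised to -1 to 1, where 1 is 0.2 m, then the opening, from -1 (shut) to 1 (fully open). A call has 1 to 20 rows; each row is the pose to reach, as a shift and turn from the pose commanded when the call began, along the tool's axes at that moment; what a row does not reach only later rows make up. A row lasts 1/8 s, in which the tool goes at most 62.5 mm and 10.7 degrees, less where a joint would pass 70% of its speed; a pose out of reach is approached as far as the arm can. A call with a number of a shift or a turn outside -1 to 1 is refused whole. A call with a gripper value outside its range is refused whole. The fingers move at their own pace and stop on an object; FORCE is the grip in N (left out, the last holds). Time passes only in rows, so rows that repeat a pose let the fingers close. It gives the time, the measured TCP pose, the force, the opening and the grip force at its end, in the units of the state.
- status.observe(): the state, without advancing time (a new reading comes with each control period).
- optics.camera(name): name is "side" or "top" or "wrist"; returns a dict with "image" (384x512x3 uint8, red, green, blue), "intrinsics" (3x3 intrinsics, pixels), "k1" (the pictures are not rectified: a ray, as slopes to the right and down, at radius r is drawn at 1 + k1 r^2 times it, then the intrinsics apply), "extrinsics" (4x4, takes a point from camera to world coordinates). Camera axes: x right, y down, z forward; pixel columns grow to the right and rows downward; lengths in m; the calibration is good to about 2 mm. A picture is of the moment at which its call begins. There is no depth.
- order.job_done(): hands the job in; it is judged then, once.
The state is a dict: "time_s": time; "qpos": joint angles; "joint_velocities": joint speeds; "joint_efforts": joint torques, N m; "position": TCP position; "eef_rot": TCP orientation; "contact_force": force on the tool from outside, world axes, zero at the start; "ft_torque": the same for the moment, N m; "width": finger opening in m; "finger_force": force on a finger pad.
Only numpy, scipy, OpenCV 4.12 (cv2) and the standard library are available. Lean on these libraries where they do the work, as an engineer would, in place of code of your own. Each camera call takes 0.05 s, during which the arm holds its last target. There are 200 camera calls.

### The job

Put the wheel tools away: lift the loose lids off the flat tool tin and the deep brush box, lay every spanner and tyre lever that is out on the ledge flat and lengthwise in a lane of its own in the tin, and lay the tyre brush bristles down on the floor of its box. Finish with both lids back on their own boxes, fully seated, and leave the jar, tub, can, bottle and socket standing where they are.

Things in the scene. Friction and masses are not known exactly. Their poses are not given: they have to be found in the camera images.
- tin: flat grey steel tool tin, fixed, 192 x 168 x 30 mm high, walls and floor 4 mm; origin under its centre, x along its length. Three lanes along x, at y = -50, 0, 50 mm, each 40 mm wide between ribs 10 mm wide and 14 mm above the floor; ribs stand only at |x| 40 to 92 mm: the middle 80 mm is open right across for the fingers. Any tool may take any lane, either way round. It stands left or right
- brush_box: deep open-topped grey plastic box for the brush, fixed while you work, 164 x 92 x 70 mm high, walls and floor 4 mm (inside 156 x 84 mm, x along its length); origin at the centre of its underside. It stands on the other side from the tin
- tin_lid: loose steel lid lying on the tin: plate 198 x 174 x 4 mm, below it a locating rib 8 mm deep (4.5 mm play all round in the tin), on top a bar handle along x, 90 mm long, 12 mm wide. Origin: centre of the rib's underside; plate 8 to 12 mm, bar 26 to 38 mm above it. Seated, the origin is 22 mm above the tin's, x along the tin, either way round. 0.24 kg
- box_lid: loose grey plastic lid lying on the brush box: plate 170 x 98 x 4 mm, below it a rib 8 mm deep (4.5 mm play all round), on top a black bar handle along x, 90 mm long, 12 mm wide. Origin: centre of the rib's underside; plate 8 to 12 mm, bar 26 to 38 mm above it. Seated, the origin is 62 mm above the box's, x along the box, either way round. 0.14 kg
- brush: green hard-bristled tyre brush, 140 mm long along x, 52 mm wide, 52 mm high, 0.2 kg; origin at the centre of its underside (the bristle tips), z up. Bristles 0 to 18 mm, block 18 to 32 mm, and on top a grip ridge 96 mm long (x), 24 mm wide (y), up to 52 mm. Always there, lying bristles down on the ledge
- spanner_long: steel combination spanner, 165 mm long along its x, ends 30 mm wide and 10 mm thick, shank 14 mm wide and 8 mm thick; lies flat; origin at mid-length on the underside. May be absent
- spanner_short: steel combination spanner, 125 mm long along its x, ends 25 mm wide and 10 mm thick, shank 12 mm wide and 8 mm thick; lies flat; origin at mid-length on the underside. May be absent
- tyre_lever: dark steel tyre lever, a flat bar 160 mm long along its x, shank 16 mm wide (ends 22 mm), 10 mm thick; lies flat; origin at mid-length on the underside. May be absent
- amber_jar: amber glass jar, 56 mm across, 85 mm tall, origin under its centre; stands near the front; it is not part of the job
- socket: steel deep socket standing on end, 32 mm across, 64 mm tall, origin under its centre; it is not part of the job
- wax_tub: closed grey plastic wax tub with twist cap, 90 mm across, 66 mm tall, origin under its centre; at the back; it is not part of the job
- polish_can: metal polish can, 66 mm across, 110 mm tall, origin under its centre; it is not part of the job
- bottle: white plastic bottle, 68 mm across, 120 mm tall, origin under its centre; at the back; it is not part of the job
- bare_ledge (a point): a point on the concrete ledge (height 0) about midway between the two boxes: the ledge is bare there, with room to set down one lid at a time

How it is judged:
By the outcome, as a careful person would: the job done as asked, in the order asked, and still so for the second after the job is handed in, with the robot touching nothing.
Of spanner_long, spanner_short, tyre_lever only 2 to 3 are there at a start; the rules pass over those that are not, and their reading is None.
At some moment in a run one of brush, spanner_long, spanner_short, tyre_lever may be knocked a few centimetres aside while the robot is not near it.
Once in a run the grip may slacken for a moment while it holds something.
It also fails if it takes over 210 s, if anything falls off the work surface, if the arm or the gripper's body presses on something with over 40 N, if the wrist force passes 120 N, or if a joint passes its speed limit or range.

## Working session

There is one attempt and no reset: what is moved stays moved. The work goes in short steps, Python scripts to look and compute and a shell command to move; the robot and the scene stay as the last step left them, time stands still between calls to the robot, and variables do not carry over. Pictures are saved under pics/ and viewed, at most 14 in all, crops included, and the job is handed in when it is done.

```bash
ls; mkdir -p pics; cat > h.py <<'E'
import numpy as np, cv2, json
from cell import status, optics, order
from scipy.spatial.transform import Rotation as R
def snap(name, fn=None):
    c=optics.camera(name); im=np.ascontiguousarray(c['image'][:,:,::-1])
    if fn:
        cv2.imwrite(f'pics/{fn}.png',im); np.savez(f'pics/{fn}.npz',im=im,K=c['intrinsics'],k1=c['k1'],E=c['extrinsics'])
    return c
def load(fn): return np.load(f'pics/{fn}.npz')
def dist(c): return np.array([float(c['k1']),0,0,0])
def px2w(fn,pts,z):
    c=load(fn); p=cv2.undistortPoints(np.array(pts,float).reshape(-1,1,2),c['K'],dist(c)).reshape(-1,2)
    E=c['E']; d=np.c_[p,np.ones(len(p))]@E[:3,:3].T; o=E[:3,3]; z=np.broadcast_to(z,len(p))
    return o+d*((z-o[2])/d[:,2])[:,None]
def w2px(fn,P):
    c=load(fn); E=np.linalg.inv(c['E']); r,_=cv2.Rodrigues(E[:3,:3])
    return cv2.projectPoints(np.array(P,float).reshape(-1,1,3),r,E[:3,3],c['K'],dist(c))[0].reshape(-1,2)
def crop(fn,x0,y0,x1,y1,s,out):
    im=load(fn)['im'][y0:y1,x0:x1]; cv2.imwrite(f'pics/{out}.png',cv2.resize(im,None,fx=s,fy=s,interpolation=cv2.INTER_CUBIC))
def to(xyz,yaw=None):
    """units for a move: target tcp xyz, tool down with tool y axis at world angle 'yaw' (mod pi)"""
    s=status.observe(); p=np.array(s['position']); M=R.from_euler('xyz',s['eef_rot'])
    sh=M.inv().apply(np.array(xyz)-p)/0.2
    t=np.zeros(3)
    if yaw is not None:
        y=M.apply([0,1,0]); cur=np.arctan2(y[1],y[0]); d=(yaw-cur+np.pi/2)%np.pi-np.pi/2
        y=[np.cos(cur+d),np.sin(cur+d),0]; z=[0,0,-1]; x=np.cross(y,z)
        t=(M.inv()*R.from_matrix(np.array([x,y,z]).T)).as_rotvec()/1.5
    print('turn',t.round(3),'shift',sh.round(3))
def st():
    s=status.observe(); M=R.from_euler('xyz',s['eef_rot']).as_matrix()
    print('t',round(s['time_s'],2),'p',np.round(s['position'],4),'\nM',M.round(3).tolist(),'w',round(s['width'],4),'F',np.round(s['contact_force'],1),'ff',s['finger_force'],'q',np.round(s['qpos'],2))
E
python3 - <<'E'
from h import *
for n in('top','side'): snap(n,n+'0')
st()
a=[cv2.imread(f'pics/{n}0.png') for n in('top',)]
cv2.imwrite('pics/v0.png',cv2.resize(a[0],(800,600),interpolation=cv2.INTER_CUBIC))
print(load('top0')['E'].round(3),load('top0')['K'],load('side0')['E'].round(3))
E
```

```text
pics
t 0.1 p [ 0.1598 -0.6038  0.2415] 
M [[0.967, 0.256, -0.0], [0.256, -0.967, 0.002], [0.0, -0.002, -1.0]] w 0.0855 F [0.1 0.2 0.5] ff 0.0 q [ 1.42  0.51 -0.24  1.5   0.13  1.15 -0.15]
[[-1.300e-02 -9.930e-01  1.190e-01  4.400e-01]
 [-1.000e+00  1.400e-02  2.000e-03 -1.000e-03]
 [-4.000e-03 -1.190e-01 -9.930e-01  1.324e+00]
 [ 0.000e+00  0.000e+00  0.000e+00  1.000e+00]] [[419.3391988    0.         262.0594504 ]
 [  0.         419.3391988  191.33697869]
 [  0.           0.           1.        ]] [[ 0.971 -0.164  0.173  0.308]
 [-0.238 -0.653  0.719 -1.11 ]
 [-0.005 -0.739 -0.673  1.091]
 [ 0.     0.     0.     1.   ]]
```

View pics/v0.png

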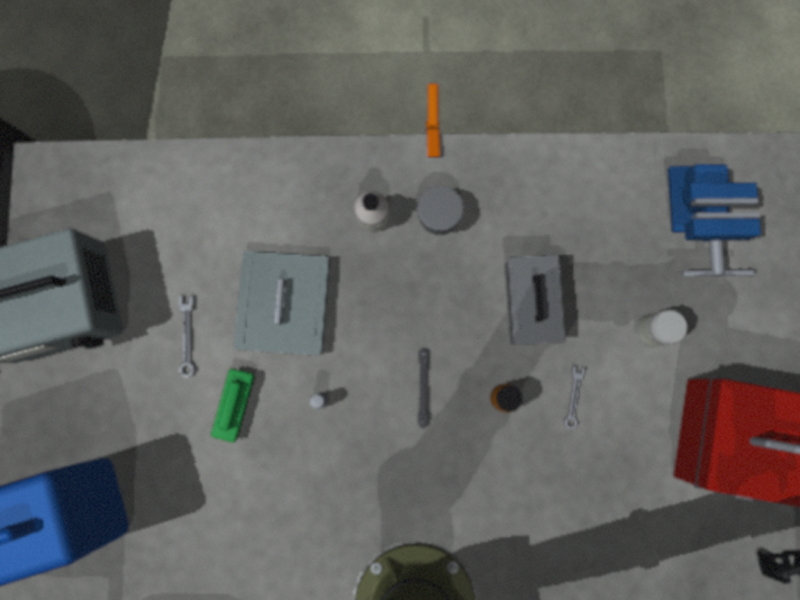

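View pics/side0.png

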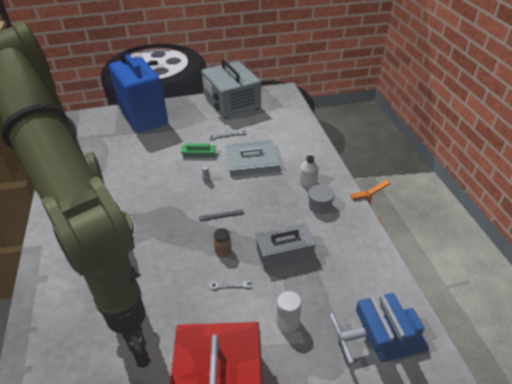

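Top view: tin left (~283,303), brush box right (~537,298), long spanner (187,335), brush (233,405), lever (424,387), short spanner (575,397). All three tools are present. Enlarging for pixel readings.

```bash
python3 - <<'E'
from h import *
crop('top0',105,145,265,295,4,'c1'); crop('top0',220,145,400,285,4,'c2')
E
```

```text
(no output)
```

View pics/c1.png

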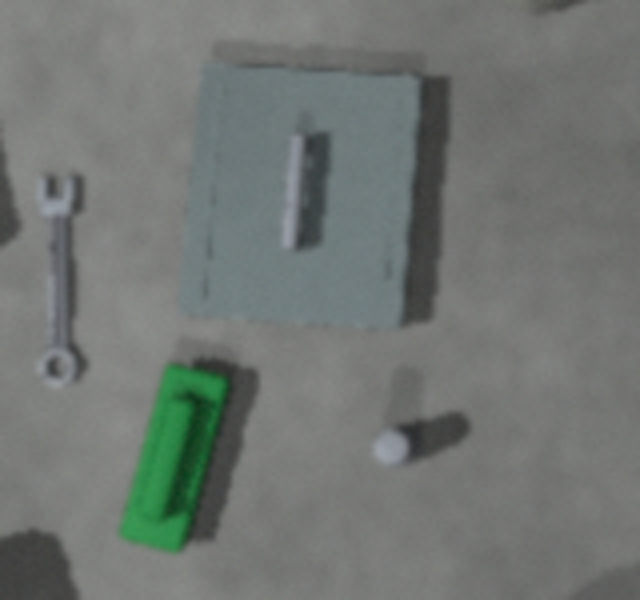

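View pics/c2.png

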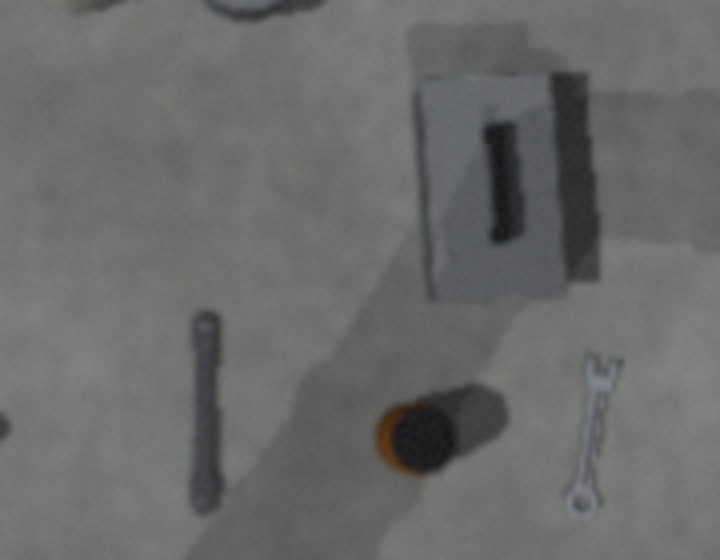

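Crop readings: lid corners c1 (208,64),(420,73),(401,326),(182,313), box-lid corners c2 (422,78),(551,72),(566,297),(433,301). I also took the tool ends and the brush block corners.

```bash
python3 - <<'E'
from h import *
def q(off,pts,z): return px2w('top0',np.array(off)+np.array(pts)/4-0.375,z)
o1=(105,145);o2=(220,145)
def rep(n,P):
    P=P[:,:2]
    if len(P)==4: ax=(P[0]+P[1]-P[2]-P[3])/2; 
    else: ax=P[0]-P[1]
    print(n,'c',P.mean(0).round(4),'len',np.linalg.norm(ax).round(3),'yaw deg',np.degrees(np.arctan2(ax[1],ax[0])).round(1))
rep('tinlid',q(o1,[(208,64),(420,73),(401,326),(182,313)],.034))
rep('tinbar',q(o1,[(299,134),(291,248)],.06))
rep('boxlid',q(o2,[(422,78),(551,72),(566,297),(433,301)],.074))
rep('boxbar',q(o2,[(498,124),(508,241)],.1))
rep('long',q(o1,[(60,175),(59,386)],.008))
rep('brush',q(o1,[(168,366),(228,374),(183,550),(122,537)],.032))
rep('lever',q(o2,[(205,312),(205,514)],.008))
rep('short',q(o2,[(604,355),(580,516)],.008))
for n,p,z in(('socket',(390,447),.064),):print(n,q(o1,[p],z))
print('jar',q(o2,[(424,438)],.085),'tub',px2w('top0',[(440/1.5625,210/1.5625)],.066),'can',px2w('top0',[(669/1.5625,326/1.5625)],.11),'bottle',px2w('top0',[(371/1.5625,202/1.5625)],.12))
E
```

```text
tinlid c [0.5934 0.2558] len 0.197 yaw deg -4.5
tinbar c [0.592  0.2563] len 0.087 yaw deg -3.4
boxlid c [ 0.5871 -0.2412] len 0.17 yaw deg 1.2
boxbar c [ 0.5868 -0.2437] len 0.087 yaw deg 2.8
long c [0.53   0.4536] len 0.167 yaw deg 1.2
brush c [0.3919 0.3523] len 0.135 yaw deg -14.2
lever c [ 0.4207 -0.0233] len 0.156 yaw deg -0.9
short c [ 0.3986 -0.3245] len 0.126 yaw deg -10.8
socket [[0.39839926 0.18271266 0.064     ]]
jar [[ 0.40087925 -0.18199833  0.085     ]] tub [[ 0.76619908 -0.06071144  0.066     ]] can [[ 0.52801774 -0.48260316  0.11      ]] bottle [[0.76951896 0.07166159 0.12      ]]
```

```bash
python3 -m inch '[[[0,0,0.17],[0.9,-0.53,0],1],[[0,0,0.172],[0.917,-0.533,0],1],[[0,0,0.172],[0.917,-0.533,0],1],[[0,0,0.172],[0.917,-0.533,0],1],[[0,0,0.172],[0.917,-0.533,0],1]]' 80
python3 -m inch '[[[0,0,0],[0.5,-1,0],1],[[0,0,0],[0.5,-1,0],1],[[0,0,0],[0.5,-1,0],1],[[0,0,0],[0.5,-1,0],1],[[0,0,0],[0.5,-1,0],1],[[0,0,0],[0.5,-1,0],1]]'
python3 -m inch '[[[0,0,0],[0.5,-1,0],1],[[0,0,0],[0.5,-1,0],1],[[0,0,0],[0.5,-1,0],1],[[0,0,0],[0.5,-1,0],1],[[0,0,0],[0.5,-1,0],1],[[0,0,0],[0.5,-1,0],1]]'
python3 -m inch '[[[0,0,0],[0.4,-1,0],1],[[0,0,0],[0.4,-1,0],1],[[0,0,0],[0.4,-1,0],1],[[0,0,0],[0.4,-1,0],1],[[0,0,0],[0.4,-1,0],1],[[0,0,0],[0.4,-1,0],1]]'
python3 - <<'E'
from h import *
st(); to((.592,.2563,.16),np.radians(86)); to((.592,.2563,.051),np.radians(86))
E
```

```text
time_s: 0.72
position: [0.3117, -0.4524, 0.2422]
eef_rot: [-3.141, -0.0, 0.005]
contact_force: [0.2, 0.0, -0.0]
width: 0.0852
finger_force: 0.0
time_s: 1.48
position: [0.4088, -0.2561, 0.2421]
eef_rot: [3.141, 0.001, -0.002]
contact_force: [0.1, 0.5, -0.1]
width: 0.0852
finger_force: 0.0
time_s: 2.22
position: [0.5092, -0.0567, 0.2419]
eef_rot: [3.14, 0.001, -0.002]
contact_force: [0.1, -0.1, 0.3]
width: 0.0852
finger_force: 0.0
time_s: 2.98
position: [0.5896, 0.1428, 0.242]
eef_rot: [3.14, 0.001, -0.003]
contact_force: [0.6, -0.1, -0.6]
width: 0.0853
finger_force: 0.0
t 2.98 p [0.5896 0.1428 0.242 ] 
M [[1.0, -0.003, -0.001], [-0.003, -1.0, -0.002], [-0.001, 0.002, -1.0]] w 0.0853 F [ 0.6 -0.1 -0.6] ff 0.0 q [-0.04  0.49 -0.39  1.55  0.2   1.14 -2.04]
turn [0.001 0.    0.045] shift [ 0.011 -0.568  0.409]
turn [0.001 0.    0.045] shift [ 0.011 -0.569  0.954]
```

```bash
python3 -m inch '[[[0,0,0.045],[0.011,-0.569,0.4],1],[[0,0,0.045],[0.011,-0.569,0.4],1],[[0,0,0.045],[0.011,-0.569,0.4],0],[[0,0,0.045],[0.011,-0.569,0.65],0],[[0,0,0.045],[0.011,-0.569,0.8],0],[[0,0,0.045],[0.011,-0.569,0.9],0],[[0,0,0.045],[0.011,-0.569,0.954],0],[[0,0,0.045],[0.011,-0.569,0.954],0],[[0,0,0.045],[0.011,-0.569,0.954],-1],[[0,0,0.045],[0.011,-0.569,0.954],-1],[[0,0,0.045],[0.011,-0.569,0.954],-1],[[0,0,0.045],[0.011,-0.569,0.954],-1],[[0,0,0.045],[0.011,-0.569,0.954],-1],[[0,0,0.045],[0.011,-0.569,0.954],-1]]' 80
python3 - <<'E'
from h import *
st(); 
E
```

```text
time_s: 4.72
position: [0.5922, 0.2598, 0.0529]
eef_rot: [-3.141, -0.002, -0.067]
contact_force: [-1.4, -1.2, 6.5]
width: 0.0102
finger_force: 79.1
t 4.72 p [0.5922 0.2598 0.0529] 
M [[0.998, -0.067, 0.002], [-0.067, -0.998, 0.0], [0.002, -0.0, -1.0]] w 0.0102 F [-1.4 -1.2  6.5] ff 79.12873148918152 q [-0.27  0.74 -0.32  1.66  0.3   0.8  -2.35]
```

```bash
python3 -m inch '[[[0,0,0],[0,0,-0.08],-1],[[0,0,0],[0,0,-0.2],-1],[[0,0,0],[0,0,-0.45],-1],[[0,0,0],[0,0,-0.5],-1],[[0,0,0],[0.05,0.25,-0.5],-1],[[0,0,0],[0.1,0.5,-0.5],-1],[[0,0,0],[0.15,0.75,-0.5],-1],[[0,0,0],[0.19,0.99,-0.5],-1],[[0,0,0],[0.19,0.99,-0.5],-1],[[0,0,0],[0.19,0.99,-0.5],-1]]' 80
python3 - <<'E'
from h import *
st(); snap('top','top1');snap('side','side1')
a=load('top1')['im'][120:300,100:400];b=load('side1')['im'][60:300,150:350]
cv2.imwrite('pics/v1.png',np.hstack([cv2.resize(a,(500,300)),cv2.resize(b,(250,300))]))
E
```

```text
time_s: 5.98
position: [0.6158, 0.0601, 0.1511]
eef_rot: [-3.141, 0.001, -0.067]
contact_force: [-0.6, 1.9, -2.7]
width: 0.0101
finger_force: 78.7
t 5.97 p [0.6158 0.0601 0.1511] 
M [[0.998, -0.067, -0.001], [-0.067, -0.998, 0.001], [-0.001, -0.001, -1.0]] w 0.0101 F [-0.6  1.9 -2.7] ff 78.6526107788086 q [ 0.09  0.59 -0.36  1.64  0.24  0.96 -2.  ]
```

View pics/v1.png

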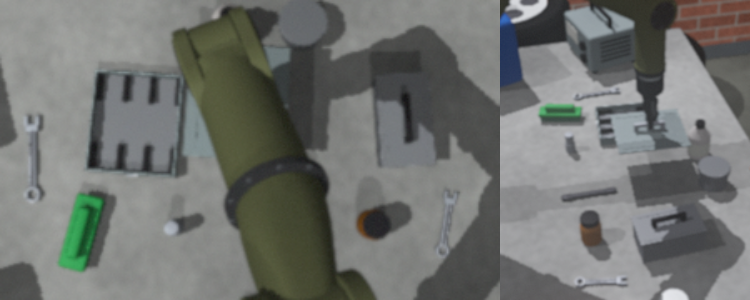

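The lid hangs level in the grip, and the tin is open with empty lanes. Lowering it at the bare spot.

```bash
python3 -m inch '[[[0,0,0],[0,0,0.25],-1],[[0,0,0],[0,0,0.45],-1],[[0,0,0],[0,0,0.54],-1],[[0,0,0],[0,0,0.57],-1],[[0,0,0],[0,0,0.59],-1],[[0,0,0],[0,0,0.605],-1],[[0,0,0],[0,0,0.605],-1],[[0,0,0],[0,0,0.605],-0.3],[[0,0,0],[0,0,0.605],-0.2],[[0,0,0],[0,0,0.605],-0.2],[[0,0,0],[0,0,0.605],-0.2]]' 80
python3 - <<'E'
from h import *
st()
E
python3 -m inch '[[[0,0,0],[0,0,-0.1],-0.2],[[0,0,0],[0,0,-0.4],-0.2],[[0,0,0],[0,0,-0.9],0.2],[[0,0,0],[0,0,-1],0.2],[[0,0,0],[-0.2,-0.5,-1],0.2],[[0,0,0],[-0.2,-1,-1],0.2],[[0,0,0],[-0.2,-1,-1],0.2],[[0,0,0],[-0.2,-1,-1],0.2],[[0,0,0],[-0.2,-1,-1],0.2]]'
python3 - <<'E'
from h import *
st(); c=snap('wrist','w2');print(c['extrinsics'].round(3),c['intrinsics'][0,0]);snap('top','top2')
E
```

```text
time_s: 7.45
position: [0.6164, 0.0597, 0.0306]
eef_rot: [-3.142, -0.0, -0.067]
contact_force: [0.3, 0.4, 0.4]
width: 0.0344
finger_force: 0.0
t 7.45 p [0.6164 0.0597 0.0306] 
M [[0.998, -0.067, 0.0], [-0.067, -0.998, 0.0], [0.0, -0.0, -1.0]] w 0.0344 F [0.3 0.4 0.4] ff 0.0 q [ 0.05  0.73 -0.31  1.75  0.32  0.71 -2.06]
time_s: 8.57
position: [0.5891, 0.2633, 0.2302]
eef_rot: [-3.142, 0.001, -0.064]
contact_force: [-0.5, 0.3, 0.2]
width: 0.0516
finger_force: 0.0
t 8.57 p [0.5891 0.2633 0.2302] 
M [[0.998, -0.064, -0.001], [-0.064, -0.998, 0.0], [-0.001, -0.0, -1.0]] w 0.0516 F [-0.5  0.3  0.2] ff 0.0 q [-0.23  0.56 -0.4   1.46  0.23  1.17 -2.29]
[[-0.063 -0.944 -0.323  0.672]
 [-0.998  0.059  0.021  0.257]
 [-0.001  0.324 -0.946  0.361]
 [ 0.     0.     0.     1.   ]] 284.6727214640782
```

View pics/w2.png

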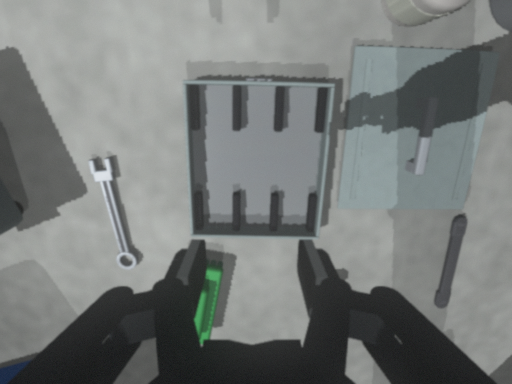

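Wrist view: tin rim corners (185,82),(334,82),(319,238),(193,238). Long spanner spans (101,157)–(126,269), lever (460,215)–(442,305).

```bash
python3 - <<'E'
from h import *
P=px2w('w2',[(184.5,81.5),(335,81.5),(320,239),(192.5,238)],.03)[:,:2]
print(P.round(4)); print('c',P.mean(0)); ax=(P[0]+P[1]-P[2]-P[3])/2; ay=(P[0]+P[3]-P[1]-P[2])/2
print(np.linalg.norm(ax),np.linalg.norm(ay),np.degrees(np.arctan2(ax[1],ax[0])),np.degrees(np.arctan2(-ay[0],ay[1])))
L=px2w('w2',[(101.5,156),(126,269.5)],.005)[:,:2];d=L[0]-L[1];print('long',L.mean(0),np.linalg.norm(d),np.degrees(np.arctan2(d[1],d[0])))
L=px2w('w2',[(461,214),(441,306)],.005)[:,:2];d=L[0]-L[1];print('lever',L.mean(0),np.linalg.norm(d),np.degrees(np.arctan2(d[1],d[0])))
# rib inner faces at mid-height, lane pix check
c,s=np.cos(-.07),np.sin(-.07)
to((.53,.4536,.1),np.radians(91.2))
E
```

```text
[[0.6925 0.3297]
 [0.6823 0.1652]
 [0.49   0.1793]
 [0.502  0.3454]]
c [0.59170008 0.25491209]
0.19195351491569465 0.16571380977060554 -4.4488457203506515 -3.836392302963678
long [0.52783566 0.45627464] 0.17007099646911883 -1.2141844000383293
lever [ 0.42173927 -0.0241529 ] 0.15894742023031366 -0.6363571354035008
turn [ 0.001 -0.    -0.06 ] shift [-0.367 -0.948  0.649]
```

```bash
python3 -m inch '[[[0,0,-0.045],[-0.37,-0.94,0.2],0.2],[[0,0,-0.045],[-0.37,-0.94,0.4],0.2],[[0,0,-0.045],[-0.37,-0.943,0.65],0.2],[[0,0,-0.045],[-0.371,-0.943,0.65],0.2],[[0,0,-0.045],[-0.371,-0.943,0.65],0.2],[[0,0,-0.045],[-0.371,-0.943,0.65],0.2],[[0,0,-0.045],[-0.371,-0.943,0.65],0.2],[[0,0,-0.045],[-0.371,-0.943,0.65],0.2]]' 80
python3 - <<'E'
from h import *
st(); snap('wrist','w3');to((.529,.455,.013),np.radians(90))
L=w2px('w3',[(.529,.455,.008),(.611,.455,.008),(.447,.455,.008)]);print(L)
crop('w3',100,20,420,260,2,'v3')
E
```

```text
time_s: 9.68
position: [0.5298, 0.4539, 0.1019]
eef_rot: [-3.141, -0.002, -0.002]
contact_force: [-0.4, 0.4, -0.0]
width: 0.0514
finger_force: 0.0
t 9.68 p [0.5298 0.4539 0.1019] 
M [[1.0, -0.002, 0.002], [-0.002, -1.0, 0.001], [0.002, -0.001, -1.0]] w 0.0514 F [-0.4  0.4 -0. ] ff 0.0 q [-0.54  0.75 -0.37  1.46  0.31  0.98 -2.57]
turn [-0.    -0.001 -0.001] shift [-0.003 -0.004  0.444]
[[249.55513945 201.33434153]
 [249.24069053  99.47259308]
 [249.82495117 282.98700985]]
```

View pics/v3.png

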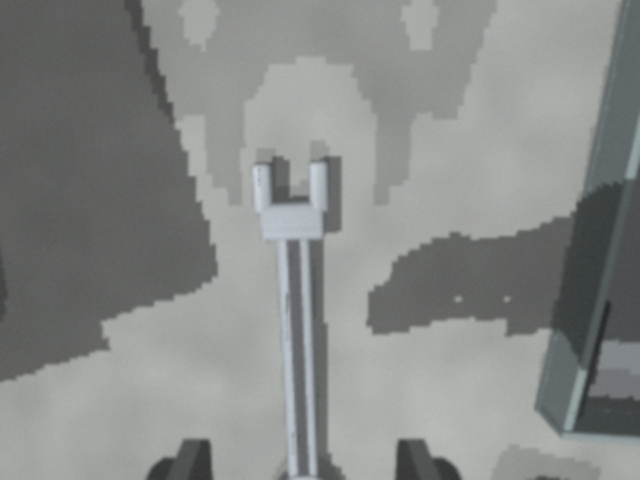

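The spanner lies between the fingers, its axis from (245,100) to (251,257), turned about +2° and centred. I'll descend, grip and lift.

```bash
python3 -m inch '[[[0,0,-0.023],[0,0,0.25],0.2],[[0,0,-0.023],[0,0,0.36],0.2],[[0,0,-0.023],[0,0,0.42],0.2],[[0,0,-0.023],[0,0,0.443],0.1],[[0,0,-0.023],[0,0,0.443],-0.3],[[0,0,-0.023],[0,0,0.443],-1],[[0,0,-0.023],[0,0,0.443],-1],[[0,0,-0.023],[0,0,0.443],-1],[[0,0,-0.023],[0,0,0.443],-1],[[0,0,-0.023],[0,0,0.443],-1],[[0,0,-0.023],[0,0,0.4],-1],[[0,0,-0.023],[0,0,0.3],-1],[[0,0,-0.023],[0,0,0],-1],[[0,0,-0.023],[0,0,-0.1],-1],[[0,0,-0.023],[0,0,-0.1],-1]]' 80
python3 - <<'E'
from h import *
st(); snap('wrist','w4')
t=np.radians(-4.1);c=np.array([.5917,.2555]);l=c+.05*np.array([-np.sin(t),np.cos(t)]);print(l)
to((*l,.1),t+np.pi/2)
crop('w4',100,20,420,260,2,'v4')
E
```

```text
time_s: 11.6
position: [0.5291, 0.4561, 0.1238]
eef_rot: [-3.138, -0.004, 0.035]
contact_force: [0.3, -0.6, -2.5]
width: 0.011
finger_force: 81.5
t 11.6 p [0.5291 0.4561 0.1238] 
M [[0.999, 0.035, 0.004], [0.035, -0.999, 0.003], [0.004, -0.003, -1.0]] w 0.011 F [ 0.3 -0.6 -2.5] ff 81.4621639251709 q [-0.54  0.73 -0.39  1.44  0.3   1.03 -2.53]
[0.59527487 0.30537204]
turn [-0.001 -0.001  0.071] shift [0.307 0.76  0.108]
```

View pics/v4.png

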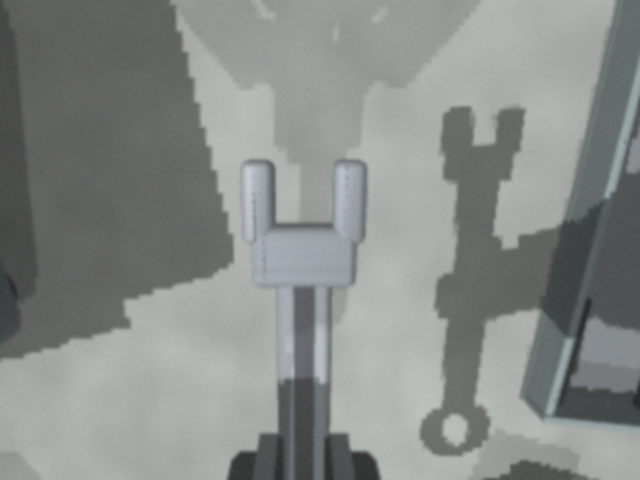

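Spanner squarely held, tip at v4 (303,160). I'll carry it over the +50 mm lane.

```bash
python3 -m inch '[[[0,0,0.02],[0.1,0.25,0],-1],[[0,0,0.05],[0.2,0.5,0.05],-1],[[0,0,0.071],[0.307,0.76,0.1],-1],[[0,0,0.071],[0.307,0.76,0.108],-1],[[0,0,0.071],[0.307,0.76,0.108],-1],[[0,0,0.071],[0.307,0.76,0.108],-1],[[0,0,0.071],[0.307,0.76,0.108],-1],[[0,0,0.071],[0.307,0.76,0.108],-1]]' 80
python3 - <<'E'
from h import *
st(); snap('wrist','w5')
to((.5953,.3054,.018),np.radians(85.9))
crop('w5',100,0,420,240,2,'v5')
E
```

```text
time_s: 12.65
position: [0.5946, 0.3062, 0.099]
eef_rot: [-3.141, -0.0, -0.07]
contact_force: [-0.0, 0.4, -2.4]
width: 0.0109
finger_force: 81.4
t 12.65 p [0.5946 0.3062 0.099 ] 
M [[0.998, -0.07, 0.0], [-0.07, -0.998, 0.0], [0.0, -0.0, -1.0]] w 0.0109 F [-0.   0.4 -2.4] ff 81.4039134979248 q [-0.3   0.72 -0.37  1.55  0.3   0.93 -2.41]
turn [-0.    -0.     0.001] shift [0.003 0.003 0.405]
```

View pics/v5.png

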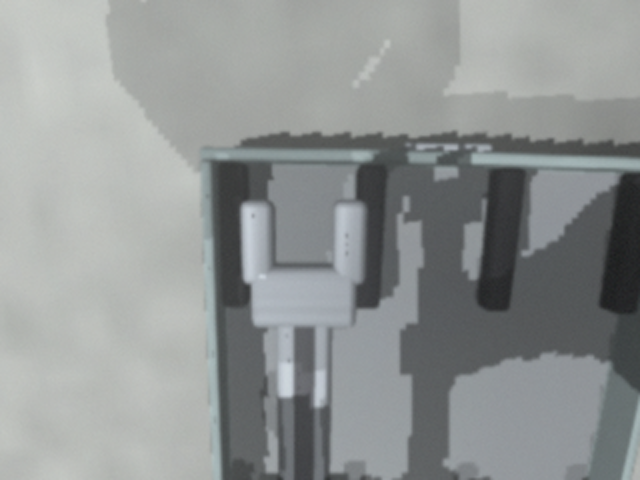

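Lane centred on the spanner (ribs at v5 x≈248 and 358, spanner axis 303). I'll lower, release and go on to the lever.

```bash
python3 -m inch '[[[0,0,0],[0.003,0,0.2],-1],[[0,0,0],[0.003,0,0.3],-1],[[0,0,0],[0.003,0,0.36],-1],[[0,0,0],[0.003,0,0.39],-1],[[0,0,0],[0.003,0,0.405],-1],[[0,0,0],[0.003,0,0.405],-1],[[0,0,0],[0.003,0,0.405],-0.6],[[0,0,0],[0.003,0,0.405],-0.45],[[0,0,0],[0.003,0,0.405],-0.45],[[0,0,0],[0.003,0,0.405],-0.45],[[0,0,0],[0.003,0,0.36],-0.45],[[0,0,0],[0.003,0,0.2],-0.45],[[0,0,0],[0.003,0,-0.1],-0.3],[[0,0,0],[0.003,0,-0.36],0],[[0,0,0],[0.003,0,-0.36],0.2],[[0,0,0],[0.003,0,-0.36],0.2]]' 80
python3 - <<'E'
from h import *
snap('wrist','w6')
E
python3 -m inch '[[[0,0,0],[-0.13,0.28,0],0.2],[[0,0,0],[-0.26,0.56,0],0.2],[[0,0,0],[-0.391,0.855,0],0.2],[[0,0,0],[-0.391,0.855,0],0.2]]' 
python3 -m inch '[[[0,0,-0.01],[-0.13,0.28,0],0.2],[[0,0,-0.02],[-0.26,0.56,0],0.2],[[0,0,-0.038],[-0.36,0.855,0.2],0.2],[[0,0,-0.038],[-0.36,0.855,0.35],0.2],[[0,0,-0.038],[-0.36,0.855,0.35],0.2],[[0,0,-0.038],[-0.36,0.855,0.35],0.2],[[0,0,-0.038],[-0.36,0.855,0.35],0.2]]' 
python3 - <<'E'
from h import *
st(); snap('wrist','w7'); to((.421,-.0237,.0145),np.radians(89.2))
a=load('w6')['im'][40:300,80:340];b=load('w7')['im'][40:300,100:420]
cv2.imwrite('pics/v7.png',cv2.resize(np.hstack([a,b]),None,fx=1.35,fy=1.35))
E
```

```text
time_s: 14.7
position: [0.5954, 0.3051, 0.1712]
eef_rot: [3.142, -0.0, -0.071]
contact_force: [-0.3, 0.9, -0.8]
width: 0.0512
finger_force: 0.0
time_s: 15.25
position: [0.5026, 0.1347, 0.1694]
eef_rot: [3.137, 0.004, -0.077]
contact_force: [1.2, 0.5, 0.5]
width: 0.0512
finger_force: 0.0
time_s: 16.12
position: [0.4227, -0.024, 0.1018]
eef_rot: [-3.141, -0.002, -0.012]
contact_force: [-0.1, 0.1, 0.2]
width: 0.0513
finger_force: 0.0
t 16.12 p [ 0.4227 -0.024   0.1018] 
M [[1.0, -0.012, 0.002], [-0.012, -1.0, 0.0], [0.002, -0.0, -1.0]] w 0.0513 F [-0.1  0.1  0.2] ff 0.0 q [ 0.28  0.41 -0.39  2.2   0.28  0.58 -1.9 ]
turn [-0.    -0.001  0.001] shift [-0.008 -0.002  0.437]
```

View pics/v7.png

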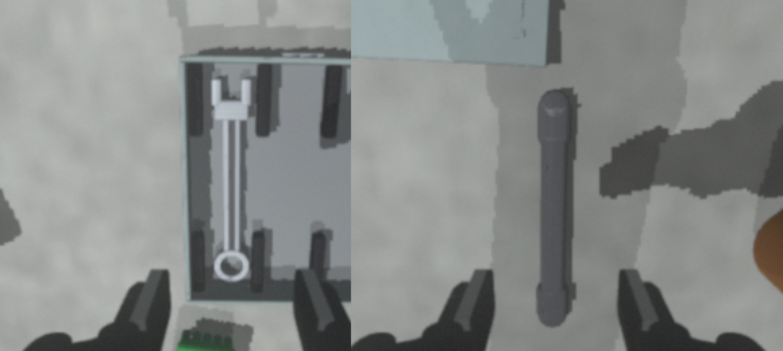

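The spanner lies flat in its lane, and the lever sits mid-way between the fingers (column 555). Gripping the lever and carrying it to the middle lane.

```bash
python3 -m inch '[[[0,0,0],[0,0,0.25],0.2],[[0,0,0],[0,0,0.36],0.2],[[0,0,0],[0,0,0.42],0.2],[[0,0,0],[0,0,0.437],0.1],[[0,0,0],[0,0,0.437],-0.3],[[0,0,0],[0,0,0.437],-1],[[0,0,0],[0,0,0.437],-1],[[0,0,0],[0,0,0.437],-1],[[0,0,0],[0,0,0.437],-1],[[0,0,0],[0,0,0.437],-1],[[0,0,0],[0,0,0.39],-1],[[0,0,0],[0,0,0.3],-1],[[0,0,0],[0,0,0],-1],[[0,0,0],[0,0,-0.25],-1],[[0,0,0],[0,0,-0.25],-1]]' 80
python3 -m inch '[[[0,0,0],[0.14,-0.24,0],-1],[[0,0,0],[0.28,-0.48,0],-1],[[0,0,0],[0.417,-0.705,0],-1],[[0,0,0],[0.417,-0.705,0],-1],[[0,0,0],[0.417,-0.705,0],-1],[[0,0,0],[0.417,-0.705,0],-1]]'
python3 - <<'E'
from h import *
st(); snap('wrist','w8'); to((.5917,.2555,.1),np.radians(85.9))
E
```

```text
time_s: 18.05
position: [0.4233, -0.0253, 0.1547]
eef_rot: [3.141, -0.007, -0.015]
contact_force: [0.5, 0.1, -3.0]
width: 0.0127
finger_force: 78.8
time_s: 18.8
position: [0.506, 0.113, 0.1505]
eef_rot: [3.14, 0.001, -0.016]
contact_force: [0.8, 0.1, -1.5]
width: 0.0131
finger_force: 78.9
t 18.8 p [0.506  0.113  0.1505] 
M [[1.0, -0.016, -0.001], [-0.016, -1.0, -0.001], [-0.001, 0.001, -1.0]] w 0.0131 F [ 0.8  0.1 -1.5] ff 78.89498591423035 q [ 0.04  0.47 -0.45  1.9   0.27  0.83 -2.14]
turn [0.001 0.001 0.037] shift [ 0.416 -0.719  0.252]
```

```bash
python3 -m inch '[[[0,0,0.01],[0.14,-0.24,0],-1],[[0,0,0.025],[0.28,-0.48,0.1],-1],[[0,0,0.037],[0.416,-0.719,0.252],-1],[[0,0,0.037],[0.416,-0.719,0.252],-1],[[0,0,0.037],[0.416,-0.719,0.252],-1],[[0,0,0.037],[0.416,-0.719,0.252],-1],[[0,0,0.037],[0.416,-0.719,0.252],-1],[[0,0,0.037],[0.416,-0.719,0.252],-1]]'
python3 - <<'E'
from h import *
st(); snap('wrist','w9'); to((.5917,.2555,.0195),np.radians(85.9))
crop('w9',100,20,420,260,2,'v9')
E
```

```text
time_s: 19.85
position: [0.5923, 0.2565, 0.1013]
eef_rot: [-3.141, -0.001, -0.071]
contact_force: [0.1, -0.0, -1.8]
width: 0.0129
finger_force: 79.0
t 19.85 p [0.5923 0.2565 0.1013] 
M [[0.997, -0.071, 0.001], [-0.071, -0.997, 0.0], [0.001, -0.0, -1.0]] w 0.0129 F [ 0.1 -0.  -1.8] ff 79.03645277023315 q [-0.21  0.69 -0.4   1.62  0.32  0.9  -2.37]
turn [-0.    -0.001  0.001] shift [-0.003  0.007  0.408]
```

View pics/v9.png

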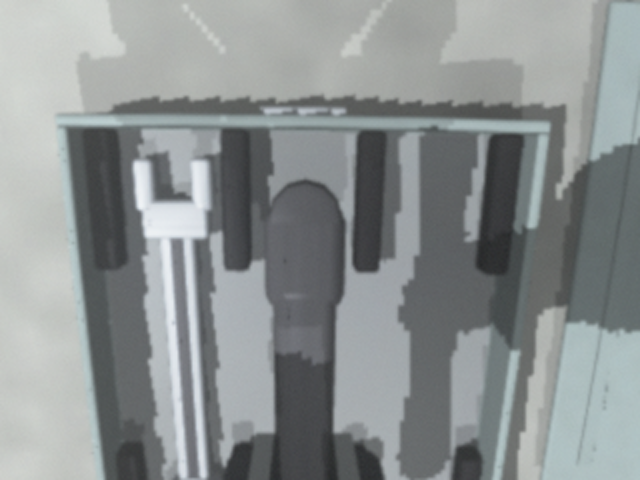

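Lever is centred in the middle lane (304 between ribs 250/356). Lowering, then moving to the short spanner.

```bash
python3 -m inch '[[[0,0,0],[-0.003,0.003,0.2],-1],[[0,0,0],[-0.003,0.003,0.3],-1],[[0,0,0],[-0.003,0.003,0.36],-1],[[0,0,0],[-0.003,0.003,0.39],-1],[[0,0,0],[-0.003,0.003,0.407],-1],[[0,0,0],[-0.003,0.003,0.407],-1],[[0,0,0],[-0.003,0.003,0.407],-0.6],[[0,0,0],[-0.003,0.003,0.407],-0.4],[[0,0,0],[-0.003,0.003,0.407],-0.4],[[0,0,0],[-0.003,0.003,0.407],-0.4],[[0,0,0],[-0.003,0.003,0.36],-0.4],[[0,0,0],[-0.003,0.003,0.2],-0.4],[[0,0,0],[-0.003,0.003,-0.1],-0.3],[[0,0,0],[-0.003,0.003,-0.36],0],[[0,0,0],[-0.003,0.003,-0.36],0.2],[[0,0,0],[-0.003,0.003,-0.36],0.2]]' 80
python3 -m inch '[[[0,0,0],[-0.06,0.25,0],0.2],[[0,0,0],[-0.12,0.5,0],0.2],[[0,0,0],[-0.19,0.75,0],0.2],[[0,0,0],[-0.253,0.987,0],0.2]]' 
python3 -m inch '[[[0,0,0],[-0.06,0.25,0],0.2],[[0,0,0],[-0.12,0.5,0],0.2],[[0,0,0],[-0.19,0.75,0],0.2],[[0,0,0],[-0.253,0.987,0],0.2]]' 
python3 -m inch '[[[0,0,0.02],[-0.06,0.25,0],0.2],[[0,0,0.04],[-0.12,0.5,0],0.2],[[0,0,0.06],[-0.19,0.75,0],0.2],[[0,0,0.078],[-0.253,0.987,0],0.2],[[0,0,0.078],[-0.253,0.987,0.2],0.2],[[0,0,0.078],[-0.253,0.987,0.35],0.2],[[0,0,0.078],[-0.253,0.987,0.35],0.2],[[0,0,0.078],[-0.253,0.987,0.35],0.2]]' 
python3 - <<'E'
from h import *
st(); snap('wrist','w10');snap('top','top10'); to((.3986,-.3245,.013),np.radians(79.2))
a=load('w10')['im'][20:280,90:430];b=cv2.resize(load('top10')['im'][120:300,100:400],(433,260))
cv2.imwrite('pics/v10.png',np.hstack([a,b]))
E
```

```text
time_s: 21.9
position: [0.5912, 0.2565, 0.1728]
eef_rot: [3.141, -0.0, -0.07]
contact_force: [0.2, -0.6, -0.0]
width: 0.051
finger_force: 0.0
time_s: 22.4
position: [0.5255, 0.0613, 0.171]
eef_rot: [3.141, 0.003, -0.07]
contact_force: [1.3, -1.2, -0.1]
width: 0.0509
finger_force: 0.0
time_s: 22.9
position: [0.4612, -0.1317, 0.1713]
eef_rot: [-3.141, 0.003, -0.07]
contact_force: [0.5, -0.2, -0.1]
width: 0.0514
finger_force: 0.0
time_s: 23.9
position: [0.3989, -0.3233, 0.1028]
eef_rot: [-3.141, 0.0, -0.186]
contact_force: [0.2, -0.3, -0.1]
width: 0.0513
finger_force: 0.0
t 23.9 p [ 0.3989 -0.3233  0.1028] 
M [[0.983, -0.185, -0.0], [-0.185, -0.983, 0.0], [-0.0, -0.0, -1.0]] w 0.0513 F [ 0.2 -0.3 -0.1] ff 0.0 q [ 0.86  0.51 -0.34  1.97  0.26  0.7  -1.39]
turn [ 0.    -0.001  0.001] shift [-0.003  0.005  0.452]
```

View pics/v10.png

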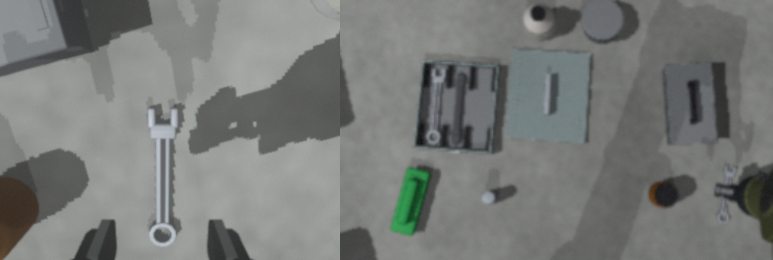

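Short spanner is centred between the fingers (v10 column 162). The tin holds two tools. Grip, lift, carry back.

```bash
python3 - <<'E'
from h import *
L=px2w('w10',[(252,122),(252,267)],.006)[:,:2];d=L[0]-L[1];print('short',L.mean(0),np.linalg.norm(d),np.degrees(np.arctan2(d[1],d[0])))
E
python3 -m inch '[[[0,0,0],[0,0,0.25],0.2],[[0,0,0],[0,0,0.36],0.2],[[0,0,0],[0,0,0.42],0.2],[[0,0,0],[0,0,0.448],0.1],[[0,0,0],[0,0,0.448],-0.3],[[0,0,0],[0,0,0.448],-1],[[0,0,0],[0,0,0.448],-1],[[0,0,0],[0,0,0.448],-1],[[0,0,0],[0,0,0.448],-1],[[0,0,0],[0,0,0.448],-1],[[0,0,0],[0,0,0.39],-1],[[0,0,0],[0,0,0.3],-1],[[0,0,0],[0,0,0],-1],[[0,0,0],[0,0,-0.36],-1],[[0,0,0],[0,0,-0.36],-1]]' 80
python3 -m inch '[[[0,0,0],[0.04,-0.25,0],-1],[[0,0,0],[0.08,-0.5,0],-1],[[0,0,0],[0.11,-0.75,0],-1],[[0,0,0],[0.146,-0.928,0],-1],[[0,0,0],[0.146,-0.928,0],-1]]'
python3 -m inch '[[[0,0,0],[0.04,-0.25,0],-1],[[0,0,0],[0.08,-0.5,0],-1],[[0,0,0],[0.11,-0.75,0],-1],[[0,0,0],[0.146,-0.928,0],-1],[[0,0,0],[0.146,-0.928,0],-1],[[0,0,0],[0.146,-0.928,0],-1]]'
python3 - <<'E'
from h import *
st(); to((.5881,.2056,.1),np.radians(85.9))
E
```

```text
short [ 0.39714374 -0.32396922] 0.1315262448908105 -10.591598572980335
time_s: 25.88
position: [0.4005, -0.3246, 0.1795]
eef_rot: [3.138, -0.007, -0.187]
contact_force: [0.8, -0.3, -1.9]
width: 0.0087
finger_force: 78.6
time_s: 26.5
position: [0.4626, -0.1432, 0.1746]
eef_rot: [-3.14, -0.0, -0.181]
contact_force: [-0.2, -0.8, -0.7]
width: 0.0087
finger_force: 78.6
time_s: 27.25
position: [0.5244, 0.0288, 0.1741]
eef_rot: [3.14, 0.001, -0.188]
contact_force: [0.4, 0.3, -0.6]
width: 0.0089
finger_force: 78.7
t 27.25 p [0.5244 0.0288 0.1741] 
M [[0.982, -0.187, -0.001], [-0.187, -0.982, -0.001], [-0.001, 0.001, -1.0]] w 0.0089 F [ 0.4  0.3 -0.6] ff 78.65660190582275 q [ 0.2   0.44 -0.43  1.86  0.23  0.89 -2.11]
turn [ 0.001  0.001 -0.078] shift [ 0.148 -0.928  0.369]
```

```bash
python3 -m inch '[[[0,0,-0.02],[0.04,-0.25,0],-1],[[0,0,-0.04],[0.08,-0.5,0],-1],[[0,0,-0.06],[0.11,-0.75,0.1],-1],[[0,0,-0.078],[0.148,-0.928,0.369],-1],[[0,0,-0.078],[0.148,-0.928,0.369],-1],[[0,0,-0.078],[0.148,-0.928,0.369],-1],[[0,0,-0.078],[0.148,-0.928,0.369],-1],[[0,0,-0.078],[0.148,-0.928,0.369],-1],[[0,0,-0.078],[0.148,-0.928,0.369],-1]]'
python3 - <<'E'
from h import *
st(); snap('wrist','w11'); to((.5881,.2056,.018),np.radians(85.9))
crop('w11',100,20,420,260,2,'v11')
E
```

```text
time_s: 28.38
position: [0.589, 0.2067, 0.1017]
eef_rot: [-3.141, -0.001, -0.071]
contact_force: [0.4, 0.6, -1.6]
width: 0.0087
finger_force: 78.7
t 28.38 p [0.589  0.2067 0.1017] 
M [[0.998, -0.071, 0.001], [-0.071, -0.998, 0.0], [0.001, -0.0, -1.0]] w 0.0087 F [ 0.4  0.6 -1.6] ff 78.7322723865509 q [-0.12  0.66 -0.42  1.68  0.34  0.87 -2.33]
turn [-0.    -0.001  0.001] shift [-0.004  0.007  0.417]
```

View pics/v11.png

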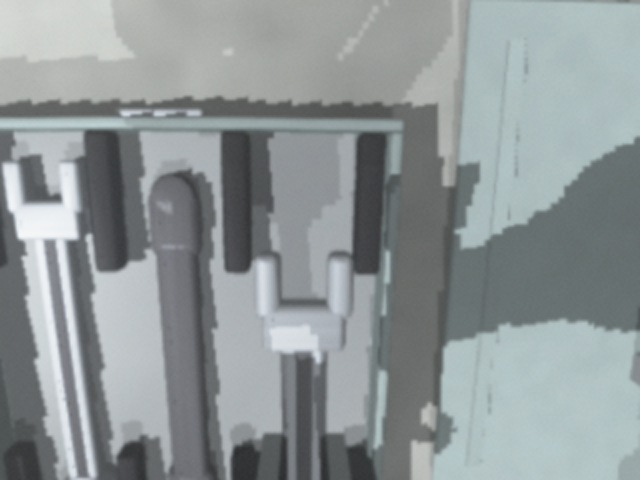

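Short spanner is centred in the last lane (303 between ribs 249/356). Place it, then fetch the tin lid.

```bash
python3 -m inch '[[[0,0,0],[-0.003,0.003,0.2],-1],[[0,0,0],[-0.003,0.003,0.3],-1],[[0,0,0],[-0.003,0.003,0.36],-1],[[0,0,0],[-0.003,0.003,0.39],-1],[[0,0,0],[-0.003,0.003,0.415],-1],[[0,0,0],[-0.003,0.003,0.415],-1],[[0,0,0],[-0.003,0.003,0.415],-0.6],[[0,0,0],[-0.003,0.003,0.415],-0.45],[[0,0,0],[-0.003,0.003,0.415],-0.45],[[0,0,0],[-0.003,0.003,0.415],-0.45],[[0,0,0],[-0.003,0.003,0.36],-0.45],[[0,0,0],[-0.003,0.003,0.2],-0.45],[[0,0,0],[-0.003,0.003,-0.1],-0.3],[[0,0,0],[-0.003,0.003,-0.24],0],[[0,0,0],[-0.003,0.003,-0.24],0],[[0,0,0],[-0.003,0.003,-0.24],0]]' 80
python3 -m inch '[[[0,0,0],[0.06,0.25,0],0],[[0,0,0],[0.12,0.5,0],0],[[0,0,0],[0.193,0.718,0],0],[[0,0,0],[0.193,0.718,0],0],[[0,0,0],[0.193,0.718,0],0],[[0,0,0],[0.193,0.718,0],0],[[0,0,0],[0.193,0.718,0],0]]'
python3 - <<'E'
from h import *
st(); snap('wrist','w12'); snap('top','top12'); to((.6164,.0597,.0312),np.radians(90-3.84))
a=load('w12')['im'][20:280,60:400];b=cv2.resize(load('top12')['im'][120:300,100:400],(433,260))
cv2.imwrite('pics/v12.png',np.hstack([a,b]))
E
```

```text
time_s: 30.42
position: [0.5875, 0.2064, 0.1485]
eef_rot: [3.141, 0.0, -0.07]
contact_force: [-0.3, -0.3, 0.1]
width: 0.0428
finger_force: 0.0
time_s: 31.3
position: [0.6161, 0.0622, 0.1486]
eef_rot: [-3.141, 0.0, -0.068]
contact_force: [-0.1, -0.9, -0.1]
width: 0.043
finger_force: 0.0
t 31.3 p [0.6161 0.0622 0.1486] 
M [[0.998, -0.068, -0.0], [-0.068, -0.998, 0.0], [-0.0, -0.0, -1.0]] w 0.043 F [-0.1 -0.9 -0.1] ff 0.0 q [ 0.13  0.61 -0.45  1.64  0.31  0.97 -2.06]
turn [-0.     0.    -0.001] shift [0.001 0.01  0.588]
```

View pics/v12.png

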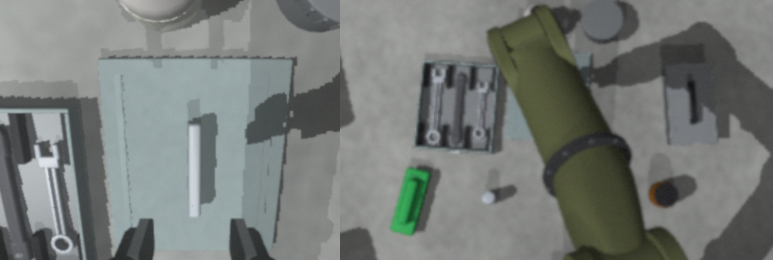

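All three tools lie in their lanes, and the lid handle is under the gripper. I've now used all 14 picture views, so from here I rely on image code and force readings.

```bash
python3 -m inch '[[[0,0,0],[0.001,0.005,0.25],0],[[0,0,0],[0.001,0.005,0.45],0],[[0,0,0],[0.001,0.005,0.55],0],[[0,0,0],[0.001,0.005,0.588],0],[[0,0,0],[0.001,0.005,0.588],-0.3],[[0,0,0],[0.001,0.005,0.588],-1],[[0,0,0],[0.001,0.005,0.588],-1],[[0,0,0],[0.001,0.005,0.588],-1],[[0,0,0],[0.001,0.005,0.588],-1],[[0,0,0],[0.001,0.005,0.588],-1],[[0,0,0],[0.001,0.005,0.588],-1]]' 80
python3 -m inch '[[[0,0,0],[0,0,-0.08],-1],[[0,0,0],[0,0,-0.3],-1],[[0,0,0],[0,0,-0.5],-1],[[0,0,0],[-0.05,-0.25,-0.5],-1],[[0,0,0],[-0.1,-0.5,-0.5],-1],[[0,0,0],[-0.15,-0.75,-0.5],-1],[[0,0,0],[-0.192,-0.97,-0.5],-1],[[0,0,0],[-0.192,-0.97,-0.5],-1],[[0,0,0],[-0.192,-0.97,-0.4],-1],[[0,0,0],[-0.192,-0.97,-0.3],-1],[[0,0,0],[-0.192,-0.97,-0.3],-1],[[0,0,0],[-0.192,-0.97,-0.3],-1],[[0,0,0],[-0.192,-0.97,-0.3],-1]]' 80
python3 - <<'E'
from h import *
st(); snap('wrist','w13'); snap('side','side13'); to((.5912,.2558,.0525),np.radians(90-4.05))
E
```

```text
time_s: 32.78
position: [0.6173, 0.06, 0.0325]
eef_rot: [-3.141, -0.002, -0.07]
contact_force: [-1.5, 0.4, 6.6]
width: 0.0101
finger_force: 79.2
time_s: 34.4
position: [0.5923, 0.2561, 0.0923]
eef_rot: [-3.141, -0.001, -0.07]
contact_force: [0.4, -0.3, -3.7]
width: 0.0098
finger_force: 78.5
t 34.4 p [0.5923 0.2561 0.0923] 
M [[0.998, -0.07, 0.002], [-0.07, -0.998, 0.001], [0.001, -0.001, -1.0]] w 0.0098 F [ 0.4 -0.3 -3.7] ff 78.52953672409058 q [-0.2   0.7  -0.42  1.63  0.34  0.89 -2.39]
turn [-0.    -0.001  0.001] shift [-0.005  0.002  0.197]
```

```bash
python3 -m inch '[[[0,0,0],[0,0.002,0.08],-1],[[0,0,0],[0,0.002,0.12],-1],[[0,0,0],[0,0.002,0.14],-1],[[0,0,0],[0,0.002,0.16],-1],[[0,0,0],[0,0.002,0.18],-1],[[0,0,0],[0,0.002,0.197],-1],[[0,0,0],[0,0.002,0.202],-1],[[0,0,0],[0,0.002,0.202],-1],[[0,0,0],[0,0.002,0.202],-1]]' 80
python3 - <<'E'
from h import *
st()
E
```

```text
time_s: 35.62
position: [0.5919, 0.2557, 0.0544]
eef_rot: [-3.142, -0.002, -0.07]
contact_force: [-8.7, -4.8, 25.1]
width: 0.01
finger_force: 82.4
t 35.62 p [0.5919 0.2557 0.0544] 
M [[0.998, -0.07, 0.002], [-0.07, -0.998, -0.0], [0.002, -0.0, -1.0]] w 0.01 F [-8.7 -4.8 25.1] ff 82.40859031677246 q [-0.21  0.74 -0.4   1.66  0.37  0.81 -2.41]
```

```bash
python3 -m inch '[[[0,0,0],[0,0,-0.01],-0.6],[[0,0,0],[0,0,-0.01],-0.2],[[0,0,0],[0,0,-0.01],-0.2],[[0,0,0],[0,0,-0.01],-0.2],[[0,0,0],[0,0,-0.1],-0.2],[[0,0,0],[0,0,-0.4],-0.2],[[0,0,0],[0,0,-0.73],0],[[0,0,0],[0,0,-0.73],0],[[0,0,0],[0,0,-0.73],0]]' 80
python3 - <<'E'
from h import *
st(); snap('wrist','w14')
E
python3 -m inch '[[[0,0,0],[0.02,0.25,0],0],[[0,0,0],[0.04,0.5,0],0],[[0,0,0],[0.06,0.75,0],0],[[0,0,0],[0.067,0.948,0],0],[[0,0,0],[0.067,0.948,0],0]]'
python3 -m inch '[[[0,0,0],[0.02,0.25,0],0],[[0,0,0],[0.04,0.5,0],0],[[0,0,0],[0.06,0.75,0],0],[[0,0,0],[0.067,0.948,0],0],[[0,0,0],[0.067,0.948,0],0],[[0,0,0],[0.067,0.948,0],0]]'
python3 - <<'E'
from h import *
st(); snap('top','top14'); to((.587,-.243,.15),np.radians(92)); 
# numeric check of the tin lid in wrist view: lid-coloured region vs. expected corners if seated
for fn in('top0','top14'):
  im=load(fn)['im'];h=cv2.cvtColor(im,cv2.COLOR_BGR2HSV)
  c,s=np.cos(-.0715),np.sin(-.0715);A=np.array([[c,-s],[s,c]])
  g=(im[:,:,0].astype(int)-im[:,:,2]>10)&(np.abs(im[:,:,1].astype(int)-im[:,:,0])<15)
  m=np.zeros(g.shape,np.uint8);m[150:240,140:225]=g[150:240,140:225]
  m=cv2.morphologyEx(m,cv2.MORPH_OPEN,np.ones((3,3)))
  n,l,stt,ce=cv2.connectedComponentsWithStats(m); k=1+stt[1:,4].argmax()
  r=cv2.minAreaRect(np.argwhere(l==k)[:,::-1].astype(np.float32)); B=cv2.boxPoints(r)
  print(fn,stt[k],r, px2w(fn,[r[0]],.034).round(4), px2w(fn,B,.034)[:,:2].round(4).tolist())
E
```

```text
time_s: 36.75
position: [0.5917, 0.2555, 0.1977]
eef_rot: [-3.141, -0.001, -0.07]
contact_force: [0.1, 1.0, 0.4]
width: 0.0427
finger_force: 0.0
t 36.75 p [0.5917 0.2555 0.1977] 
M [[0.998, -0.07, 0.001], [-0.07, -0.998, 0.0], [0.001, -0.0, -1.0]] w 0.0427 F [0.1 1.  0.4] ff 0.0 q [-0.18  0.59 -0.46  1.51  0.28  1.1  -2.34]
time_s: 37.42
position: [0.5911, 0.0604, 0.1947]
eef_rot: [3.138, 0.004, -0.076]
contact_force: [-0.7, 1.2, 0.4]
width: 0.0426
finger_force: 0.0
time_s: 38.17
position: [0.5918, -0.123, 0.1957]
eef_rot: [-3.14, 0.002, -0.068]
contact_force: [-0.6, 0.6, 1.4]
width: 0.0427
finger_force: 0.0
t 38.17 p [ 0.5918 -0.123   0.1957] 
M [[0.998, -0.068, -0.002], [-0.068, -0.998, 0.002], [-0.002, -0.002, -1.0]] w 0.0427 F [-0.6  0.6  1.4] ff 0.0 q [ 0.45  0.54 -0.46  1.62  0.26  1.05 -1.72]
turn [-0.001  0.001 -0.068] shift [0.016 0.604 0.229]
top0 [ 150  162   60   64 3107] ((179.556640625, 193.48568725585938), (55.329898834228516, 62.273834228515625), 4.23639440536499) [[0.5914 0.2579 0.034 ]] [[0.5026, 0.3497], [0.6971, 0.3389], [0.6814, 0.1651], [0.488, 0.1789]]
top14 [ 151  162   60   65 3192] ((180.56765747070312, 193.62060546875), (55.3748779296875, 62.81443786621094), 4.398705005645752) [[0.591  0.2547 0.034 ]] [[0.5016, 0.347], [0.6977, 0.3354], [0.6816, 0.1615], [0.4865, 0.1761]]
```

```bash
python3 -m inch '[[[0,0,-0.03],[0.016,0.3,0.1],0.3],[[0,0,-0.068],[0.016,0.6,0.2],0.3],[[0,0,-0.068],[0.016,0.604,0.229],0.3],[[0,0,-0.068],[0.016,0.604,0.229],0.3],[[0,0,-0.068],[0.016,0.604,0.35],0.2],[[0,0,-0.068],[0.016,0.604,0.46],0.2],[[0,0,-0.068],[0.016,0.604,0.51],0.2],[[0,0,-0.068],[0.016,0.604,0.51],0.2],[[0,0,-0.068],[0.016,0.604,0.51],-0.3],[[0,0,-0.068],[0.016,0.604,0.51],-1],[[0,0,-0.068],[0.016,0.604,0.51],-1],[[0,0,-0.068],[0.016,0.604,0.51],-1],[[0,0,-0.068],[0.016,0.604,0.51],-1],[[0,0,-0.068],[0.016,0.604,0.51],-1]]' 80
python3 - <<'E'
from h import *
st()
E
```

```text
time_s: 39.98
position: [0.5874, -0.2451, 0.0959]
eef_rot: [3.141, -0.002, 0.032]
contact_force: [-1.2, 2.2, 6.0]
width: 0.0097
finger_force: 79.2
t 39.98 p [ 0.5874 -0.2451  0.0959] 
M [[0.999, 0.032, 0.002], [0.032, -0.999, -0.0], [0.002, 0.0, -1.0]] w 0.0097 F [-1.2  2.2  6. ] ff 79.2126452922821 q [ 0.61  0.69 -0.43  1.65  0.35  0.88 -1.5 ]
```

```bash
python3 -m inch '[[[0,0,0],[0,0,-0.08],-1],[[0,0,0],[0,0,-0.2],-1],[[0,0,0],[0,0,-0.35],-1],[[0,0,0],[0,-0.25,-0.35],-1],[[0,0,0],[0.05,-0.5,-0.3],-1],[[0,0,0],[0.08,-0.75,-0.2],-1],[[0,0,0],[0.08,-0.997,-0.1],-1],[[0,0,0],[0.08,-0.997,0],-1],[[0,0,0],[0.08,-0.997,0.15],-1],[[0,0,0],[0.08,-0.997,0.24],-1],[[0,0,0],[0.08,-0.997,0.28],-1],[[0,0,0],[0.08,-0.997,0.3],-1],[[0,0,0],[0.08,-0.997,0.315],-1],[[0,0,0],[0.08,-0.997,0.315],-1]]' 80
python3 - <<'E'
from h import *
st()
E
```

```text
time_s: 41.72
position: [0.5968, -0.0456, 0.0338]
eef_rot: [3.141, -0.002, 0.032]
contact_force: [-4.0, 0.1, 10.9]
width: 0.01
finger_force: 80.1
t 41.73 p [ 0.5968 -0.0456  0.0338] 
M [[0.999, 0.032, 0.002], [0.032, -0.999, -0.001], [0.002, 0.001, -1.0]] w 0.01 F [-4.   0.1 10.9] ff 80.0652551651001 q [ 0.27  0.72 -0.39  1.8   0.4   0.7  -1.88]
```

```bash
python3 -m inch '[[[0,0,0],[0,0,-0.01],-0.6],[[0,0,0],[0,0,-0.01],-0.2],[[0,0,0],[0,0,-0.01],-0.2],[[0,0,0],[0,0,-0.01],-0.2],[[0,0,0],[0,0,-0.1],-0.2],[[0,0,0],[0,0,-0.4],-0.2],[[0,0,0],[0,0,-0.75],0.6],[[0,0,0],[0,0,-0.75],0.8],[[0,0,0],[0,0,-0.75],0.8]]' 80
cat >> h.py <<'E'
def brush(fn,z=.032):
    im=load(fn)['im'].astype(int); m=((im[:,:,1]-im[:,:,2]>35)&(im[:,:,1]-im[:,:,0]>25)).astype(np.uint8)
    n,l,s,c=cv2.connectedComponentsWithStats(m)
    if n<2: print('no green');return
    k=1+s[1:,4].argmax(); print(fn,s[k],'px',c[k])
    P=px2w(fn,np.argwhere(l==k)[:,::-1],z)[:,:2].astype(np.float32)
    r=cv2.minAreaRect(P*1000); B=cv2.boxPoints(r)/1000
    e=[B[1]-B[0],B[2]-B[1]]; e=max(e,key=np.linalg.norm); e=e*np.sign(e[0])
    print('c',np.round(r[0],1),'size',np.round(r[1],1),'yaw',np.degrees(np.arctan2(e[1],e[0])).round(1))
E
python3 - <<'E'
from h import *
st(); snap('top','top15')
for f in('top0','top14','top15'): brush(f)
to((.3919,.3523,.2),np.radians(76))
E
```

```text
time_s: 42.85
position: [0.5966, -0.0456, 0.183]
eef_rot: [3.141, -0.002, 0.032]
contact_force: [-0.3, -0.1, -0.0]
width: 0.0771
finger_force: 0.0
t 42.85 p [ 0.5966 -0.0456  0.183 ] 
M [[0.999, 0.032, 0.002], [0.032, -0.999, -0.0], [0.002, 0.0, -1.0]] w 0.0771 F [-0.3 -0.1 -0. ] ff 0.0 q [ 0.34  0.54 -0.48  1.66  0.29  1.01 -1.78]
top0 [135 236  27  47 755] px [148.0384106  259.08874172]
c [391.2 353.4] size [ 51.5 138.1] yaw -15.0
top14 [135 236  27  47 769] px [148.07412224 259.0130039 ]
c [391.5 353.4] size [ 52.3 139.2] yaw -15.2
top15 [135 236  27  47 768] px [148.05989583 258.9921875 ]
c [391.4 353.4] size [ 52.1 139.2] yaw -15.0
turn [0.    0.    0.184] shift [-0.955 -2.022 -0.092]
```

```bash
python3 -m inch '[[[0,0,0],[-0.12,-0.25,-0.05],0.4],[[0,0,0],[-0.24,-0.5,-0.05],0.4],[[0,0,0],[-0.36,-0.75,-0.05],0.4],[[0,0,0],[-0.48,-0.99,-0.05],0.4],[[0,0,0],[-0.48,-0.99,-0.05],0.4]]'
python3 -m inch '[[[0,0,0.05],[-0.12,-0.25,0],0.4],[[0,0,0.1],[-0.24,-0.5,0],0.4],[[0,0,0.15],[-0.36,-0.75,0],0.4],[[0,0,0.184],[-0.48,-0.99,0],0.4],[[0,0,0.184],[-0.48,-0.99,0],0.4],[[0,0,0.184],[-0.48,-0.99,0],0.4],[[0,0,0.184],[-0.48,-0.99,0],0.4]]'
python3 - <<'E'
from h import *
st(); snap('wrist','w16');brush('w16',.04); snap('top','top16'); to((.3914,.3534,.046),np.radians(75))
# box opening: dark interior / rim in top15
im=load('top15')['im'];print(w2px('top15',[(.587+a*.082,-.2425+b*.046,.07) for a,b in((1,1),(1,-1),(-1,-1),(-1,1))]).round(1))
E
```

```text
time_s: 43.52
position: [0.4909, 0.1536, 0.1907]
eef_rot: [-3.14, 0.003, 0.04]
contact_force: [0.8, -0.5, -0.1]
width: 0.0603
finger_force: 0.0
time_s: 44.4
position: [0.3928, 0.3422, 0.191]
eef_rot: [3.14, 0.0, -0.246]
contact_force: [0.5, -0.0, -0.4]
width: 0.0594
finger_force: 0.0
t 44.4 p [0.3928 0.3422 0.191 ] 
M [[0.97, -0.244, -0.001], [-0.244, -0.97, -0.002], [-0.0, 0.002, -1.0]] w 0.0594 F [ 0.5 -0.  -0.4] ff 0.0 q [-0.44  0.42 -0.47  1.85  0.23  0.93 -2.83]
w16 [ 216  118   50  123 5607] px [240.08114856 178.35152488]
c [393.  353.3] size [ 48.6 132.2] yaw -14.9
turn [0.001 0.    0.01 ] shift [-0.019 -0.051  0.727]
[[327.  164.7]
 [357.2 164.3]
 [359.3 218.3]
 [328.7 218.8]]
```

Joint 7 is near its limit (-2.83), so I'll turn the gripper by a half turn before grasping the brush.

```bash
python3 -m inch '[[[0,0,-0.12],[0,0,0],0.4],[[0,0,-0.24],[0,0,0],0.4],[[0,0,-0.36],[0,0,0],0.4],[[0,0,-0.48],[0,0,0],0.4],[[0,0,-0.6],[0,0,0],0.4],[[0,0,-0.72],[0,0,0],0.4],[[0,0,-0.84],[0,0,0],0.4],[[0,0,-0.96],[0,0,0],0.4],[[0,0,-1],[0,0,0],0.4]]'
python3 -m inch '[[[0,0,-0.12],[0,0,0],0.4],[[0,0,-0.24],[0,0,0],0.4],[[0,0,-0.36],[0,0,0],0.4],[[0,0,-0.48],[0,0,0],0.4],[[0,0,-0.6],[0,0,0],0.4],[[0,0,-0.72],[0,0,0],0.4],[[0,0,-0.84],[0,0,0],0.4],[[0,0,-0.96],[0,0,0],0.4],[[0,0,-1],[0,0,0],0.4],[[0,0,-1],[0,0,0],0.4],[[0,0,-1],[0,0,0],0.4]]'
python3 - <<'E'
from h import *
st(); to((.392,.3534,.1),np.radians(75)); to((.392,.3534,.046),np.radians(75))
E
```

```text
time_s: 45.62
position: [0.3925, 0.3431, 0.1916]
eef_rot: [-3.142, 0.0, 1.258]
contact_force: [1.0, 0.3, 0.5]
width: 0.0599
finger_force: 0.0
time_s: 47.0
position: [0.3921, 0.3436, 0.1916]
eef_rot: [-3.141, 0.0, 2.754]
contact_force: [-0.2, -0.3, -0.2]
width: 0.0596
finger_force: 0.0
t 47.0 p [0.3921 0.3436 0.1916] 
M [[-0.926, 0.378, 0.0], [0.378, 0.926, -0.0], [-0.0, -0.0, -1.0]] w 0.0596 F [-0.2 -0.3 -0.2] ff 0.0 q [ 0.    0.68 -1.3   1.84  0.71  1.19 -0.35]
turn [-0.     0.    -0.084] shift [0.019 0.045 0.458]
turn [-0.     0.    -0.084] shift [0.019 0.045 0.728]
```

```bash
python3 -m inch '[[[0,0,-0.04],[0.019,0.045,0.1],0.4],[[0,0,-0.04],[0.019,0.045,0.2],0.4],[[0,0,-0.04],[0.019,0.045,0.2],0.4],[[0,0,-0.04],[0.019,0.045,0.2],0.4],[[0,0,-0.04],[0.019,0.045,0.2],0.4],[[0,0,-0.04],[0.019,0.045,0.2],0.4]]'
python3 - <<'E'
from h import *
st(); to((.392,.3534,.1),np.radians(75)); to((.392,.3534,.046),np.radians(75))
E
```

```text
time_s: 47.75
position: [0.3918, 0.3539, 0.1522]
eef_rot: [3.141, 0.001, 2.816]
contact_force: [-0.6, 0.7, 0.8]
width: 0.0599
finger_force: 0.0
t 47.75 p [0.3918 0.3539 0.1522] 
M [[-0.947, 0.32, 0.001], [0.32, 0.947, 0.0], [-0.001, 0.001, -1.0]] w 0.0599 F [-0.6  0.7  0.8] ff 0.0 q [-0.04  0.74 -1.26  1.88  0.78  1.14 -0.36]
turn [ 0.     0.    -0.043] shift [-0.002 -0.002  0.261]
turn [ 0.     0.    -0.043] shift [-0.002 -0.003  0.531]
```

```bash
python3 -m inch '[[[0,0,-0.02],[0,0,0.1],0.4],[[0,0,-0.043],[0,0,0.25],0.4],[[0,0,-0.043],[0,0,0.25],0.4],[[0,0,-0.043],[0,0,0.25],0.4],[[0,0,-0.043],[0,0,0.25],0.4]]'
python3 - <<'E'
from h import *
st(); snap('top','top17'); brush('top17'); to((.392,.3534,.046),np.radians(75))
E
python3 -m inch '[[[0,0,0],[0,0,0.1],0.4],[[0,0,0],[0,0,0.2],0.4],[[0,0,0],[0,0,0.26],0.4],[[0,0,0],[0,0,0.28],0.2],[[0,0,0],[0,0,0.28],0],[[0,0,0],[0,0,0.28],-1],[[0,0,0],[0,0,0.28],-1],[[0,0,0],[0,0,0.28],-1],[[0,0,0],[0,0,0.28],-1],[[0,0,0],[0,0,0.28],-1]]' 90
python3 - <<'E'
from h import *
st()
E
```

```text
time_s: 48.38
position: [0.3917, 0.3545, 0.1026]
eef_rot: [3.14, 0.0, 2.881]
contact_force: [-0.5, -0.8, -0.2]
width: 0.0598
finger_force: 0.0
t 48.38 p [0.3917 0.3545 0.1026] 
M [[-0.966, 0.258, 0.001], [0.258, 0.966, 0.001], [-0.0, 0.001, -1.0]] w 0.0598 F [-0.5 -0.8 -0.2] ff 0.0 q [-0.08  0.8  -1.22  1.93  0.88  1.07 -0.37]
no green
turn [0.001 0.    0.001] shift [-0.002 -0.005  0.283]
time_s: 49.68
position: [0.3918, 0.3544, 0.0466]
eef_rot: [3.14, 0.001, 2.881]
contact_force: [-0.3, -0.3, 5.1]
width: 0.0217
finger_force: 89.0
t 49.67 p [0.3918 0.3544 0.0466] 
M [[-0.966, 0.258, 0.001], [0.258, 0.966, 0.001], [-0.001, 0.001, -1.0]] w 0.0217 F [-0.3 -0.3  5.1] ff 89.03943657875061 q [-0.12  0.87 -1.14  1.98  0.98  0.99 -0.45]
```

```bash
python3 -m inch '[[[0,0,0],[0,0,-0.08],-1],[[0,0,0],[0,0,-0.25],-1],[[0,0,0],[0,0,-0.5],-1],[[0,0,0],[0,0,-0.77],-1],[[0,0,0],[0,0,-0.77],-1],[[0,0,0],[0,0,-0.77],-1]]' 90
python3 -m inch '[[[0,0,0],[-0.13,-0.21,0],-1],[[0,0,0],[-0.26,-0.42,0],-1],[[0,0,0],[-0.39,-0.63,0],-1],[[0,0,0],[-0.535,-0.84,0],-1],[[0,0,0],[-0.535,-0.84,0],-1],[[0,0,0],[-0.535,-0.84,0],-1]]'
python3 - <<'E'
from h import *
st(); to((.587,-.243,.2),np.radians(92)); snap('wrist','w18');snap('side','side18')
g=cv2.cvtColor(load('top15')['im'],cv2.COLOR_BGR2GRAY)
print('row',g[186:197,318:368].mean(0).astype(int).tolist());print('row2',g[172:178,318:368].mean(0).astype(int).tolist());print('row3',g[205:211,318:368].mean(0).astype(int).tolist()); print('col',g[155:228,338:348].mean(1).astype(int).tolist())
E
```

```text
time_s: 50.42
position: [0.3916, 0.3531, 0.1995]
eef_rot: [-3.141, 0.001, 2.88]
contact_force: [-0.2, 0.5, -2.6]
width: 0.0219
finger_force: 88.8
time_s: 51.18
position: [0.4511, 0.1637, 0.1988]
eef_rot: [-3.141, -0.002, 2.88]
contact_force: [0.3, 0.6, -2.0]
width: 0.0218
finger_force: 89.1
t 51.17 p [0.4511 0.1637 0.1988] 
M [[-0.966, 0.258, -0.002], [0.258, 0.966, 0.0], [0.002, -0.0, -1.0]] w 0.0218 F [ 0.3  0.6 -2. ] ff 89.10603761672974 q [ 0.45  0.64 -1.38  1.93  0.69  1.17  0.11]
turn [-0.    -0.001 -0.197] shift [-1.182 -1.789 -0.007]
row [44, 40, 40, 44, 56, 69, 72, 72, 80, 92, 100, 93, 77, 68, 67, 67, 67, 67, 66, 67, 71, 85, 104, 114, 116, 116, 116, 116, 116, 116, 115, 116, 116, 112, 98, 83, 74, 73, 79, 95, 94, 82, 74, 73, 72, 72, 72, 72, 80, 103]
row2 [89, 81, 72, 69, 63, 54, 45, 47, 53, 60, 65, 67, 67, 67, 66, 67, 66, 65, 66, 66, 67, 66, 66, 66, 65, 66, 66, 66, 66, 67, 64, 65, 62, 54, 46, 41, 44, 52, 65, 71, 69, 67, 67, 68, 68, 69, 69, 70, 77, 90]
row3 [58, 55, 54, 52, 49, 47, 44, 42, 39, 38, 41, 48, 53, 53, 52, 52, 52, 52, 51, 53, 52, 60, 79, 95, 100, 101, 100, 100, 100, 101, 101, 101, 102, 100, 98, 89, 79, 73, 72, 76, 90, 96, 87, 76, 73, 73, 73, 73, 71, 73]
col [104, 93, 83, 73, 61, 52, 51, 51, 53, 59, 60, 55, 54, 56, 60, 65, 66, 66, 66, 67, 66, 66, 66, 66, 66, 68, 76, 88, 100, 108, 109, 110, 110, 110, 109, 108, 106, 104, 105, 105, 105, 105, 105, 105, 105, 104, 100, 92, 90, 90, 90, 89, 91, 89, 88, 86, 85, 84, 82, 70, 60, 70, 90, 94, 100, 122, 129, 130, 131, 130, 128, 126, 124]
```

Joint 3 is close to its limit in this posture. I'll unwind with a positive turn, which also brings the brush lengthwise for the box.

```bash
python3 -m inch '[[[0,0,0.1],[0,0,0],-1],[[0,0,0.22],[0,0,0],-1],[[0,0,0.34],[0,0,0],-1],[[0,0,0.46],[0,0,0],-1],[[0,0,0.58],[0,0,0],-1],[[0,0,0.7],[0,0,0],-1],[[0,0,0.82],[0,0,0],-1],[[0,0,0.94],[0,0,0],-1],[[0,0,0.948],[0,0,0],-1]]'
python3 -c "
from h import *
st()"
python3 -m inch '[[[0,0,0.1],[0,0,0],-1],[[0,0,0.22],[0,0,0],-1],[[0,0,0.34],[0,0,0],-1],[[0,0,0.46],[0,0,0],-1],[[0,0,0.58],[0,0,0],-1],[[0,0,0.7],[0,0,0],-1],[[0,0,0.82],[0,0,0],-1],[[0,0,0.94],[0,0,0],-1],[[0,0,0.948],[0,0,0],-1],[[0,0,0.948],[0,0,0],-1],[[0,0,0.948],[0,0,0],-1]]'
python3 - <<'E'
from h import *
st(); to((.587,-.243,.2),np.radians(92)); snap('top','top19')
E
```

```text
time_s: 52.4
position: [0.451, 0.1654, 0.1998]
eef_rot: [3.141, 0.0, 1.462]
contact_force: [-0.1, -1.2, -1.9]
width: 0.0222
finger_force: 89.0
t 52.4 p [0.451  0.1654 0.1998] 
M [[0.108, 0.994, 0.0], [0.994, -0.108, -0.0], [-0.0, 0.0, -1.0]] w 0.0222 F [-0.1 -1.2 -1.9] ff 88.99883151054382 q [ 0.27  0.45 -0.97  1.93  0.44  0.99 -1.01]
time_s: 53.78
position: [0.4515, 0.1641, 0.1996]
eef_rot: [-3.142, 0.0, 0.04]
contact_force: [-0.0, 0.5, -2.7]
width: 0.0218
finger_force: 89.0
t 53.77 p [0.4515 0.1641 0.1996] 
M [[0.999, 0.04, -0.0], [0.04, -0.999, 0.0], [-0.0, -0.0, -1.0]] w 0.0218 F [-0.   0.5 -2.7] ff 89.00014042854309 q [ 0.02  0.36 -0.57  1.93  0.25  0.92 -2.21]
turn [-0.     0.     0.004] shift [ 5.950e-01  2.061e+00 -2.000e-03]
```

```bash
python3 -m inch '[[[0,0,0],[0.05,0.2,0],-1],[[0,0,0],[0.1,0.4,0],-1],[[0,0,0],[0.15,0.6,0],-1],[[0,0,0],[0.2,0.8,0],-1],[[0,0,0],[0.25,1,0],-1],[[0,0,0],[0.25,1,0],-1]]'
python3 -m inch '[[[0,0,0],[0.07,0.2,0],-1],[[0,0,0],[0.14,0.4,0],-1],[[0,0,0],[0.21,0.6,0],-1],[[0,0,0],[0.28,0.8,0],-1],[[0,0,0.004],[0.345,1,0],-1],[[0,0,0.004],[0.345,1,0],-1],[[0,0,0.004],[0.345,1,0],-1]]'
python3 - <<'E'
from h import *
st(); to((.587,-.2425,.15),np.radians(91.7))
E
```

```text
time_s: 54.58
position: [0.5094, -0.0381, 0.1992]
eef_rot: [3.14, 0.001, 0.032]
contact_force: [-0.1, 1.1, -1.3]
width: 0.022
finger_force: 89.1
time_s: 55.45
position: [0.5852, -0.2299, 0.1994]
eef_rot: [-3.14, 0.0, 0.032]
contact_force: [-0.9, 0.6, -2.0]
width: 0.0219
finger_force: 89.2
t 55.45 p [ 0.5852 -0.2299  0.1994] 
M [[0.999, 0.032, -0.0], [0.032, -0.999, 0.002], [-0.0, -0.002, -1.0]] w 0.0219 F [-0.9  0.6 -2. ] ff 89.1579008102417 q [ 0.62  0.57 -0.48  1.55  0.29  1.09 -1.46]
turn [-0.001  0.     0.002] shift [0.007 0.063 0.247]
```

```bash
python3 -m inch '[[[0,0,0.002],[0.007,0.058,0.1],-1],[[0,0,0.002],[0.007,0.058,0.247],-1],[[0,0,0.002],[0.007,0.058,0.247],-1],[[0,0,0.002],[0.007,0.058,0.247],-1],[[0,0,0.002],[0.007,0.058,0.247],-1],[[0,0,0.002],[0.007,0.058,0.247],-1]]'
python3 - <<'E'
from h import *
st(); snap('wrist','w20'); brush('w20',.135); snap('top','top20'); brush('top20',.135);to((.587,-.2425,.0515),np.radians(91.7))
E
```

```text
time_s: 56.2
position: [0.5874, -0.2429, 0.1512]
eef_rot: [3.141, -0.001, 0.028]
contact_force: [-0.3, -0.9, -1.5]
width: 0.0218
finger_force: 89.1
t 56.2 p [ 0.5874 -0.2429  0.1512] 
M [[1.0, 0.028, 0.001], [0.028, -1.0, -0.001], [0.001, 0.001, -1.0]] w 0.0218 F [-0.3 -0.9 -1.5] ff 89.05938148498535 q [ 0.63  0.63 -0.46  1.59  0.32  0.99 -1.48]
w20 [  202   121    99   214 15400] px [250.73811688 210.92      ]
c [ 589.9 -243.3] size [137.9  50.5] yaw 1.6
top20 [338 191  20  22 373] px [347.38069705 202.38069705]
c [ 550.1 -242. ] size [54.  60.1] yaw -0.8
turn [ 0.    -0.001 -0.001] shift [-0.002 -0.002  0.497]
```

```bash
python3 -m inch '[[[0,0,0],[-0.01,0,0.1],-1],[[0,0,0],[-0.01,0,0.2],-1],[[0,0,0],[-0.01,0,0.32],-1],[[0,0,0],[-0.01,0,0.42],-1],[[0,0,0],[-0.01,0,0.46],-1],[[0,0,0],[-0.01,0,0.48],-1],[[0,0,0],[-0.01,0,0.497],-1],[[0,0,0],[-0.01,0,0.5],-1],[[0,0,0],[-0.01,0,0.5],-1]]'
python3 - <<'E'
from h import *
st()
E
```

```text
time_s: 57.42
position: [0.5852, -0.2431, 0.0507]
eef_rot: [3.141, -0.001, 0.028]
contact_force: [0.7, -0.6, -2.0]
width: 0.022
finger_force: 89.1
t 57.42 p [ 0.5852 -0.2431  0.0507] 
M [[1.0, 0.028, 0.001], [0.028, -1.0, -0.0], [0.001, 0.0, -1.0]] w 0.022 F [ 0.7 -0.6 -2. ] ff 89.08543467521667 q [ 0.6   0.74 -0.41  1.69  0.39  0.79 -1.54]
```

```bash
python3 -m inch '[[[0,0,0],[0,0,0.003],-1],[[0,0,0],[0,0,0.003],-0.3],[[0,0,0],[0,0,0.003],-0.1],[[0,0,0],[0,0,0.003],-0.1],[[0,0,0],[0,0,0.003],-0.1],[[0,0,0],[0,0,-0.1],-0.1],[[0,0,0],[0,0,-0.35],-0.1],[[0,0,0],[0,0,-0.6],-0.1],[[0,0,0],[0,0,-0.75],0],[[0,0,0],[0,0,-0.75],0],[[0,0,0],[0,0,-0.75],0]]' 80
python3 - <<'E'
from h import *
st(); snap('wrist','w21'); brush('w21',.036)
E
python3 -m inch '[[[0,0,0],[0.02,-0.25,0],0],[[0,0,0],[0.04,-0.5,0],0],[[0,0,0],[0.06,-0.75,0],0],[[0,0,0],[0.087,-0.986,0],0],[[0,0,0],[0.087,-0.986,0.3],0],[[0,0,0],[0.087,-0.986,0.3],0],[[0,0,0],[0.087,-0.986,0.3],0],[[0,0,0],[0.087,-0.986,0.3],0]]'
python3 - <<'E'
from h import *
st(); snap('top','top21'); brush('top21',.036); to((.5968,-.0456,.0338),np.radians(91.83))
E
```

```text
time_s: 58.8
position: [0.5845, -0.2429, 0.1995]
eef_rot: [-3.141, 0.001, 0.028]
contact_force: [-0.3, -0.4, -0.4]
width: 0.0429
finger_force: 0.0
t 58.8 p [ 0.5845 -0.2429  0.1995] 
M [[1.0, 0.028, -0.001], [0.028, -1.0, 0.0], [-0.001, -0.0, -1.0]] w 0.0429 F [-0.3 -0.4 -0.4] ff 0.0 q [ 0.64  0.58 -0.48  1.54  0.29  1.1  -1.45]
w21 [ 228  108   49  125 5763] px [251.95037307 168.37792816]
c [ 588.  -243.7] size [136.9  49.9] yaw 1.6
time_s: 59.85
position: [0.5979, -0.0461, 0.142]
eef_rot: [3.141, -0.002, 0.026]
contact_force: [-0.8, -0.3, 0.4]
width: 0.0426
finger_force: 0.0
t 59.85 p [ 0.5979 -0.0461  0.142 ] 
M [[1.0, 0.026, 0.002], [0.026, -1.0, -0.0], [0.002, 0.0, -1.0]] w 0.0426 F [-0.8 -0.3  0.4] ff 0.0 q [ 0.33  0.59 -0.47  1.71  0.32  0.92 -1.81]
top21 [333 172  18  44 702] px [341.21225071 193.74786325]
c [ 584.8 -243.3] size [135.4  50.5] yaw 1.3
turn [ 0.    -0.002 -0.004] shift [-0.007 -0.003  0.541]
```

```bash
python3 -m inch '[[[0,0,-0.004],[-0.005,-0.003,0.25],0],[[0,0,-0.004],[-0.005,-0.003,0.42],0],[[0,0,-0.004],[-0.005,-0.003,0.51],0],[[0,0,-0.004],[-0.005,-0.003,0.541],0],[[0,0,-0.004],[-0.005,-0.003,0.541],-0.3],[[0,0,-0.004],[-0.005,-0.003,0.541],-1],[[0,0,-0.004],[-0.005,-0.003,0.541],-1],[[0,0,-0.004],[-0.005,-0.003,0.541],-1],[[0,0,-0.004],[-0.005,-0.003,0.541],-1],[[0,0,-0.004],[-0.005,-0.003,0.541],-1],[[0,0,-0.004],[-0.005,-0.003,0.541],-1]]' 80
python3 -m inch '[[[0,0,0],[0,0,-0.08],-1],[[0,0,0],[0,0,-0.3],-1],[[0,0,0],[0,0,-0.6],-1],[[0,0,0],[0,0,-0.62],-1],[[0,0,0],[-0.03,0.25,-0.62],-1],[[0,0,0],[-0.05,0.5,-0.62],-1],[[0,0,0],[-0.07,0.75,-0.62],-1],[[0,0,0],[-0.078,0.985,-0.62],-1],[[0,0,0],[-0.078,0.985,-0.55],-1],[[0,0,0],[-0.078,0.985,-0.5],-1],[[0,0,0],[-0.078,0.985,-0.5],-1],[[0,0,0],[-0.078,0.985,-0.5],-1],[[0,0,0],[-0.078,0.985,-0.5],-1]]' 80
python3 - <<'E'
from h import *
st(); to((.5878,-.243,.0959),np.radians(91.6))
E
```

```text
time_s: 61.28
position: [0.5968, -0.0448, 0.0336]
eef_rot: [3.141, -0.002, 0.034]
contact_force: [-0.8, 0.3, 6.1]
width: 0.01
finger_force: 79.0
time_s: 62.9
position: [0.5874, -0.2415, 0.1327]
eef_rot: [3.141, -0.001, 0.035]
contact_force: [0.4, -0.2, -0.8]
width: 0.0099
finger_force: 78.4
t 62.9 p [ 0.5874 -0.2415  0.1327] 
M [[0.999, 0.035, 0.001], [0.035, -0.999, -0.0], [0.001, 0.0, -1.0]] w 0.0099 F [ 0.4 -0.2 -0.8] ff 78.37161183357239 q [ 0.63  0.65 -0.47  1.62  0.34  0.96 -1.49]
turn [ 0.    -0.001  0.005] shift [0.001 0.008 0.184]
```

```bash
python3 -m inch '[[[0,0,0.005],[0,0.007,0.08],-1],[[0,0,0.005],[0,0.007,0.11],-1],[[0,0,0.005],[0,0.007,0.13],-1],[[0,0,0.005],[0,0.007,0.15],-1],[[0,0,0.005],[0,0.007,0.17],-1],[[0,0,0.005],[0,0.007,0.185],-1],[[0,0,0.005],[0,0.007,0.19],-1],[[0,0,0.005],[0,0.007,0.19],-1],[[0,0,0.005],[0,0.007,0.19],-1]]' 80
python3 - <<'E'
from h import *
st()
E
```

```text
time_s: 64.03
position: [0.587, -0.2436, 0.0956]
eef_rot: [3.141, -0.001, 0.026]
contact_force: [-3.6, 0.5, 10.0]
width: 0.0097
finger_force: 79.9
t 64.03 p [ 0.587  -0.2436  0.0956] 
M [[1.0, 0.026, 0.001], [0.026, -1.0, -0.001], [0.001, 0.001, -1.0]] w 0.0097 F [-3.6  0.5 10. ] ff 79.93671298027039 q [ 0.62  0.69 -0.45  1.65  0.37  0.89 -1.52]
```

```bash
python3 -m inch '[[[0,0,0],[0,0,-0.01],-0.6],[[0,0,0],[0,0,-0.01],-0.2],[[0,0,0],[0,0,-0.01],-0.2],[[0,0,0],[0,0,-0.01],-0.2],[[0,0,0],[0,0,-0.1],-0.2],[[0,0,0],[0,0,-0.4],-0.2],[[0,0,0],[0,0,-0.75],0],[[0,0,0],[0,0,-0.75],0],[[0,0,0],[-0.3,-0.4,-0.75],0],[[0,0,0],[-0.6,-0.9,-0.75],0],[[0,0,0],[-0.6,-0.9,-0.75],0],[[0,0,0],[-0.6,-0.9,-0.75],0]]' 80
python3 - <<'E'
from h import *
st(); snap('top','topF');snap('side','sideF')
for v in('top','side'):
  a=load(v+'0')['im'].astype(int);b=load(v+'F')['im'].astype(int);d=(np.abs(a-b).max(2)>30).astype(np.uint8)
  d=cv2.morphologyEx(d,cv2.MORPH_OPEN,np.ones((2,2)))
  n,l,s,c=cv2.connectedComponentsWithStats(d);print(v,[x.tolist() for x in s[1:] if x[4]>8])
# sub-pixel motion of lids and bystanders between first and last pictures
a,b=[cv2.cvtColor(load(f)['im'],cv2.COLOR_BGR2GRAY) for f in('side0','sideF')]
def m(fa,fb,P,z,n,r):
  a,b=[cv2.cvtColor(load(f)['im'],cv2.COLOR_BGR2GRAY) for f in(fa,fb)]
  u,v=w2px(fa,[(*P,z)])[0].round().astype(int); t=a[v-r:v+r,u-r:u+r]; w=b[v-r-6:v+r+6,u-r-6:u+r+6]
  q=cv2.matchTemplate(w,t,cv2.TM_CCOEFF_NORMED);_,mx,_,loc=cv2.minMaxLoc(q);print(fa,n,(u,v),'move px',(loc[0]-6,loc[1]-6),round(mx,2))
for v in('top','side'):
  for n,P,z,r in(('tin',(.592,.256),.05,34 if v=='top' else 26),('box',(.587,-.243),.09,26),('jar',(.401,-.182),.05,12),('socket',(.398,.183),.04,9),('tub',(.766,-.06),.05,15),('bottle',(.77,.072),.08,14),('can',(.528,-.483),.08,15)): m(v+'0',v+'F',P,z,n,r)
E
```

```text
time_s: 65.53
position: [0.4602, -0.0639, 0.2447]
eef_rot: [3.141, 0.0, 0.03]
contact_force: [1.1, 0.3, 0.8]
width: 0.0428
finger_force: 0.0
t 65.53 p [ 0.4602 -0.0639  0.2447] 
M [[1.0, 0.03, -0.0], [0.03, -1.0, -0.0], [-0.0, 0.0, -1.0]] w 0.0428 F [1.1 0.3 0.8] ff 0.0 q [ 0.53  0.29 -0.58  1.9   0.18  1.01 -1.67]
top [[359, 172, 2, 12, 24], [271, 180, 183, 174, 14014], [360, 187, 2, 8, 16], [118, 189, 10, 52, 198], [118, 190, 3, 5, 14], [179, 191, 3, 17, 36], [425, 200, 15, 20, 233], [264, 229, 5, 4, 18], [269, 232, 4, 4, 14], [136, 234, 35, 51, 1167], [118, 236, 3, 4, 12], [264, 236, 6, 4, 18], [269, 241, 8, 33, 163], [325, 244, 12, 15, 121], [363, 279, 149, 94, 4584], [485, 351, 27, 24, 468], [354, 355, 10, 9, 41], [345, 368, 20, 16, 187]]
side [[18, 0, 230, 384, 24081], [21, 25, 7, 7, 40], [0, 28, 18, 16, 155], [219, 38, 7, 3, 17], [3, 45, 10, 4, 31], [151, 49, 39, 17, 328], [0, 51, 4, 4, 14], [0, 50, 39, 65, 1392], [0, 55, 17, 26, 223], [12, 119, 9, 6, 26], [4, 128, 7, 12, 41], [210, 137, 8, 5, 26], [6, 141, 4, 4, 12], [181, 144, 39, 18, 610], [55, 149, 19, 23, 202], [201, 212,
[... 428 characters left out ...]
254)) move px (-6, 6) 0.2
top0 socket (np.int64(203), np.int64(256)) move px (0, 0) 1.0
top0 tub (np.int64(281), np.int64(136)) move px (0, 0) 0.92
top0 bottle (np.int64(238), np.int64(133)) move px (0, 0) 1.0
top0 can (np.int64(424), np.int64(209)) move px (1, 0) 0.78
side0 tin (np.int64(252), np.int64(151)) move px (6, 0) 0.55
side0 box (np.int64(285), np.int64(235)) move px (0, 1) 0.86
side0 jar (np.int64(223), np.int64(240)) move px (0, 0) 0.98
side0 socket (np.int64(206), np.int64(172)) move px (0, 0) 1.0
side0 tub (np.int64(320), np.int64(196)) move px (0, 0) 0.97
side0 bottle (np.int64(310), np.int64(166)) move px (0, 0) 1.0
side0 can (np.int64(289), np.int64(306)) move px (0, 1) 0.87
```

```bash
python3 - <<'E'
from h import *
def m(fa,fb,u,v,r):
  a,b=[cv2.Canny(load(f)['im'],40,100) for f in(fa,fb)]
  a,b=[cv2.GaussianBlur(x,(3,3),0) for x in(a,b)]
  q=cv2.matchTemplate(b[v-r-6:v+r+6,u-r-6:u+r+6],a[v-r:v+r,u-r:u+r],cv2.TM_CCOEFF_NORMED);_,mx,_,loc=cv2.minMaxLoc(q);print(fa,fb,(u,v),(loc[0]-6,loc[1]-6),round(mx,2))
for f in('top1','top2','top10','top12','top14','top15','top21','topF'): m('top0',f,427,209,13)
for f in('side1','side13','side18','sideF'): m('side0',f,289,306,16); m('side0',f,252,151,26)
E
```

```text
top0 top1 (427, 209) (0, 0) 0.73
top0 top2 (427, 209) (0, 0) 0.91
top0 top10 (427, 209) (0, 0) 0.73
top0 top12 (427, 209) (0, 0) 0.62
top0 top14 (427, 209) (1, 0) 0.5
top0 top15 (427, 209) (1, 0) 0.54
top0 top21 (427, 209) (1, 0) 0.48
top0 topF (427, 209) (0, 0) 0.43
side0 side1 (289, 306) (1, 0) 0.63
side0 side1 (252, 151) (0, 0) 0.19
side0 side13 (289, 306) (0, 0) 0.84
side0 side13 (252, 151) (1, -6) 0.28
side0 side18 (289, 306) (0, 0) 0.83
side0 side18 (252, 151) (0, 0) 0.6
side0 sideF (289, 306) (0, 0) 0.59
side0 sideF (252, 151) (0, 0) 0.56
```

```bash
python3 -c "
from cell import order
print(order.job_done())"
```

```text
the job is handed in; nothing more can be done
None
```

I handed the job in at about 66 s of robot time: both spanners and the tyre lever are each in a lane of the tin, the brush is bristles down in its box, both lids are back on at their seated heights, and the image checks showed no movement of the jar, tub, can, bottle or socket; the hand-in gave no verdict.

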